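# Gang the cleats in the drilling jig and open its air valve

## Task

Stack all the wooden cleats flat on one another in the bay of the blue drilling jig, lengthwise between fence and pad, centred across the bed. Turn the jig's black hand knob clockwise until the pad bears on the cleats and the knob suddenly stiffens, then add a quarter turn more, so that the cleats sit against the fence. Only then turn the red valve on the air manifold clockwise as far as it goes; touch none of the other valves and leave the paint tin and the roll of tape where they are.

Things in the scene. Friction and masses are not known exactly. Their poses are not given: they have to be found in the camera images.
- jig: drilling jig, fixed: steel bed 12 mm thick, x -146..68, y +-40 mm. Blue fence at its +x end (face at x = 50, 70 wide, top at z = 71 mm), then the clamping bay, open above and at both sides, the yellow pad, and a blue housing (top z = 48) with the black knob. Origin: bench level under the middle of a clamped cleat; x along the clamping direction toward the fence, z up
- jig_bed (a point): top of the bed (12 mm over the bench) at the jig's origin, jig axes: the underside of the lowest cleat rests here
- pad_face (a point): middle of the yellow pad's face (pad 66 wide, from 14 to 70 mm over the bench), jig axes. With the knob at 0 it stands 114 mm from the fence face
- knob_grip (a point): on the axis of the black hand knob, 72 mm over the bench, at jig x = -121 mm: a black bar 48 long x 14 wide, from 57 to 85 mm over the bench, with a white line at one end; x along the bar. Grip it across the 14 mm
- jig_knob (a joint): turn of the black hand knob in rad, growing clockwise seen from above; starts 0 to 0.8, stops at 0 and 6.6; stays where it is left. Clockwise drives jaw and pad toward the fence, 5 mm per rad. It takes 0.08 N m while the jaw runs free and about twice that once the pad bears on the work
- pad (a joint): how far the spring-loaded pad is pushed back into its jaw, in m: 0 until the pad bears on the work, then growing 5 mm for each rad of the knob (7.9 mm for a quarter turn); bottoms out at 14 mm
- manifold: aluminium air manifold, fixed: bar 236 x 56 x 20 mm with a brass inlet at its -x end; origin at the centre of its underside, x along the bar. Four valves stand on it in a row along x, 60 mm apart, at x = -90, -30, 30, 90 mm, their colours in any order
- valve_red: valve with the red handle on the manifold (fixed brass collar of radius 18 mm, 6 mm high, with the handle over it); origin on its axis, 20 mm over the bench, axes as the manifold's
- valve_red_grip (a point): on the axis of the red handle, 50 mm over the bench: a red bar 36 long x 11 wide, from 34 to 60 mm over the bench, white line at one end; x along the bar. Grip it across the 11 mm
- valve_red_handle (a joint): turn of the red handle in rad, growing clockwise seen from above: at 0 the bar lies along the manifold (shut), at 1.4 it meets its stop (fully open); starts 0 to 0.25, stays where it is left, turns with 0.04 N m
- valve_blue: valve with the blue handle on the manifold (fixed brass collar of radius 18 mm, 6 mm high, with the handle over it); origin on its axis, 20 mm over the bench, axes as the manifold's
- valve_blue_end (a point): the marked end of the blue handle, 18 mm from its axis (a bar like the red one, standing at any angle from shut to open)
- valve_yellow: valve with the yellow handle on the manifold (fixed brass collar of radius 18 mm, 6 mm high, with the handle over it); origin on its axis, 20 mm over the bench, axes as the manifold's
- valve_yellow_end (a point): the marked end of the yellow handle, 18 mm from its axis (a bar like the red one, standing at any angle from shut to open)
- valve_green: valve with the green handle on the manifold (fixed brass collar of radius 18 mm, 6 mm high, with the handle over it); origin on its axis, 20 mm over the bench, axes as the manifold's
- valve_green_end (a point): the marked end of the green handle, 18 mm from its axis (a bar like the red one, standing at any angle from shut to open)
- cleat_0: loose wooden cleat, 100 (x) x 40 (y) x 20 (z) mm, 90 g, two dark pilot marks on either face, so either face may lie up; light wood; origin at its centre, 10 mm over what it lies on. Two or three of the three cleats are there
- cleat_1: loose wooden cleat, 100 (x) x 40 (y) x 20 (z) mm, 90 g, two dark pilot marks on either face, so either face may lie up; medium wood; origin at its centre, 10 mm over what it lies on. Two or three of the three cleats are there
- cleat_2: loose wooden cleat, 100 (x) x 40 (y) x 20 (z) mm, 90 g, two dark pilot marks on either face, so either face may lie up; light wood; origin at its centre, 10 mm over what it lies on. Two or three of the three cleats are there
- paint_tin: small red paint tin 78 x 77 x 77 mm, to be left alone; origin under its middle
- tape_roll: roll of black tape, 68 mm across, 19 high, to be left alone; origin under its middle

How it is judged:
By the outcome, as a careful person would: the job done as asked, in the order asked, and still so for the second after the job is handed in, with the robot touching nothing.
Of cleat_0, cleat_1, cleat_2 only 2 to 3 are there at a start; the rules pass over those that are not, and their reading is None.
At some moment in a run one of cleat_0, cleat_1, cleat_2 may be knocked a few centimetres aside while the robot is not near it.
Once in a run the grip may slacken for a moment while it holds something.
It also fails if it takes over 210 s, if anything falls off the work surface, if the arm or the gripper's body presses on something with over 40 N, if the wrist force passes 120 N, or if a joint passes its speed limit or range.

## Robot

A 6-joint arm with a two-finger parallel gripper is mounted at the origin on the work surface; the furniture and walls round the work are solid. World frame = base frame: x ahead of the robot, y to its left, z up, the work surface at z = 0. Lengths are in m, angles in rad, forces in N, time in s.
With the tool pointing down it reaches from about 0.35 to 0.775 m from the base axis. Payload 7.3 kg.
Tool frame: the origin (TCP) lies on the centre line of the jaws, within the pads' length; the fingertips stand 17 mm ahead of it and the grasp point (between the pads) lies 2 mm behind it; z points along the fingers, y is the line along which they close (so a half turn about z gives the same grasp; the last joint's range is limited). The gripper opens to 92 mm and grips with 3 to 60 N. Pads are 19 mm wide; open, the fingers measure 130 mm over their backs; the gripper's body (75 mm by 190 mm) begins 47 mm behind the grasp point.
Start: joints at [-1.307, 0.342, 1.524, -0, 1.275, -0.146], TCP at [0.209, -0.482, 0.244] pointing down, gripper open.
Joint ranges: [-2.53, 2.53], [-0.77, 2.02], [0.04, 2.7], [-1, 4.14], [0.28, 2.66], [-3.11, 3.11]. Speed limits (rad/s): [2.57, 2.57, 3.14, 3.14, 3.14, 3.14].

## Interface

Orientations are given as [roll, pitch, yaw] about the fixed x, y, z axes, in that order (R = Rz(yaw) Ry(pitch) Rx(roll)).
In Python, from station import state, snapshot, finish_job gives the robot as it stands.
- The arm moves only by the tool arm_command, never from a script. Its argument "rows" is a list of rows, each a list of 4 numbers: the shift along the tool's x, y, z as a fraction of full scale, then the turn about the tool's z as a fraction of full scale. A call has 1 to 5 rows; each row shifts and turns the commanded pose from where the row before left it, along the tool's axes as they then stand; what a row does not reach is not made up. Full scale, the value 1, is 0.3 m for a shift and pi/2 rad for a turn. A row lasts 1/12 s, in which the tool goes at most 41.7 mm and 7.16 degrees, less where a joint would pass 70% of its speed; a pose out of reach is approached as far as the arm can. A call with a number of a shift or a turn outside -1 to 1 is refused whole. A call with a gripper value outside its range is refused whole. "fingers" is the closure, from 0 (fully open) to 1 (shut), set as the call begins (left out, the last holds). The fingers move at their own pace and stop on an object; the grip force is fixed at half the most. Time passes only in rows, so rows that do not move let the fingers close. It gives the time, the measured TCP pose, the force, the opening and the grip force at its end, in the units of the state.
- state(): the state, without advancing time (a new reading comes with each control period).
- snapshot(name): name is "scene" or "top"; returns a dict with "pixels" (480x640x3 uint8, red, green, blue), "z_map" (480x640 float32, m along the optical axis (not along the pixel's ray), 0 where there is no reading), "fx", "fy", "cx", "cy" (pixels), "distortion" ([k1, k2, p1, p2, k3] as OpenCV has them; the pictures are not rectified), "view" (4x4, takes a point from world to camera coordinates). Camera axes: x right, y up, looking along -z (the intrinsics and any distortion apply to the point x, -y, -z); pixel columns grow to the right and rows downward; lengths in m; the calibration is good to about 2 mm. A picture is of the moment at which its call begins.
- finish_job(): hands the job in; it is judged then, once.
The state is a dict: "time_s": time; "joint_positions": joint angles; "joint_vel": joint speeds; "joint_efforts": joint torques, N m; "tool_pos": TCP position; "tool_rot": TCP orientation; "force": force on the tool from outside, world axes, zero at the start; "moment": the same for the moment, N m; "gripper_width": finger opening in m; "finger_force": force on a finger pad.
Only numpy, scipy, OpenCV 4.12 (cv2) and the standard library are available. Lean on these libraries where they do the work, as an engineer would, in place of code of your own. Each camera call takes 0.05 s, during which the arm holds its last target. There are 200 camera calls.

## Working session

There is one attempt and no reset: what is moved stays moved. The work goes in short steps, Python scripts to look and compute and a tool call to move; the robot and the scene stay as the last step left them, time stands still between calls to the robot, and variables do not carry over. Pictures are saved under pics/ and viewed, at most 14 in all, crops included, and the job is handed in when it is done.

Besides the shell and the picture viewer there is one more tool, called after "Call:" as name(argument=value, ...) on one line, values as JSON. arm_command: Moves the arm, as the interface text tells. Shift numbers are shares of 0.3 m and turn numbers shares of pi/2 rad, none past 1 either way. Its arguments: {"type":"object","properties":{"rows":{"type":"array"},"fingers":{"type":"number"}},"required":["rows"]}

```bash
mkdir -p pics; ls
cat > h.py <<'E'
import numpy as np, cv2
from station import state, snapshot, finish_job
def cam(name,png=None):
    s=snapshot(name)
    if png: cv2.imwrite('pics/'+png,s['pixels'][:,:,::-1])
    return s
def K(s): return np.array([[s['fx'],0,s['cx']],[0,s['fy'],s['cy']],[0,0,1]])
def ray(s,uv):
    p=cv2.undistortPoints(np.array(uv,float).reshape(-1,1,2),K(s),np.array(s['distortion']))[:,0]
    V=np.array(s['view']);R=V[:3,:3];o=-R.T@V[:3,3]
    return o,np.c_[p[:,0],-p[:,1],-np.ones(len(p))]@R
def plane(s,uv,z):
    o,d=ray(s,uv); return o+d*((z-o[2])/d[:,2])[:,None]
def cloud(s):
    h,w=s['z_map'].shape
    u,v=np.meshgrid(np.arange(w),np.arange(h))
    o,d=ray(s,np.c_[u.ravel(),v.ravel()])
    return (o+d*s['z_map'].reshape(-1,1)).reshape(h,w,3)
def proj(s,P):
    V=np.array(s['view']);c=np.atleast_2d(P)@V[:3,:3].T+V[:3,3]
    c=c*[1,-1,-1]
    return cv2.projectPoints(c,np.zeros(3),np.zeros(3),K(s),np.array(s['distortion']))[0][:,0]
E
python3 - <<'E'
from h import *
a=cam('top','top0.png');b=cam('scene','scene0.png')
for s in(a,b):
    print(np.round(s['view'],3).tolist(),s['fx'],s['distortion'],(s['z_map']>0).mean())
print(state())
E
```

```text
pics
[[0.201, -0.98, -0.005, -0.073], [0.775, 0.156, 0.613, -0.462], [-0.599, -0.127, 0.79, -1.099], [0.0, 0.0, 0.0, 1.0]] 603.5852806093804 [-0.19502788  0.          0.          0.          0.        ] 0.9961490885416666
[[0.465, -0.885, -0.016, -0.199], [0.559, 0.28, 0.78, -0.365], [-0.686, -0.372, 0.625, -0.529], [0.0, 0.0, 0.0, 1.0]] 440.8488326495649 [-0.06519072  0.          0.          0.          0.        ] 0.996015625
{'time_s': 0.1, 'joint_positions': array([-1.30699298e+00,  3.42667279e-01,  1.52491687e+00,  4.66602316e-07,
        1.27540630e+00, -1.45996499e-01]), 'joint_vel': array([-0.00044632, -0.00276037, -0.00163479,  0.0016785 , -0.00130648,
        0.0027155 ]), 'joint_efforts': array([ 1.60114399e-03, -4.32004416e+01, -2.44696176e+01,  7.19165476e-02,
        5.25683386e-02, -5.29648389e-05]), 'tool_pos': array([ 0.20910622, -0.48118919,  0.24310867]), 'tool_rot': array([-3.14020980e+00, -2.03789631e-04,  4.09799566e-01]), 'force': array([-0.14001895, -0.3735156 ,  0.24855428]), 'moment': array([ 0.03106862, -0.02460522,  0.02792226]), 'finger_force': 0.0, 'gripper_width': 0.09193167707320106}
```

View pics/top0.png

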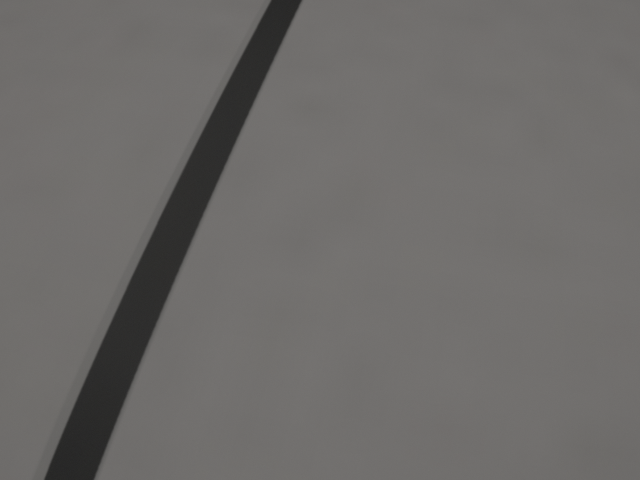

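View pics/scene0.png

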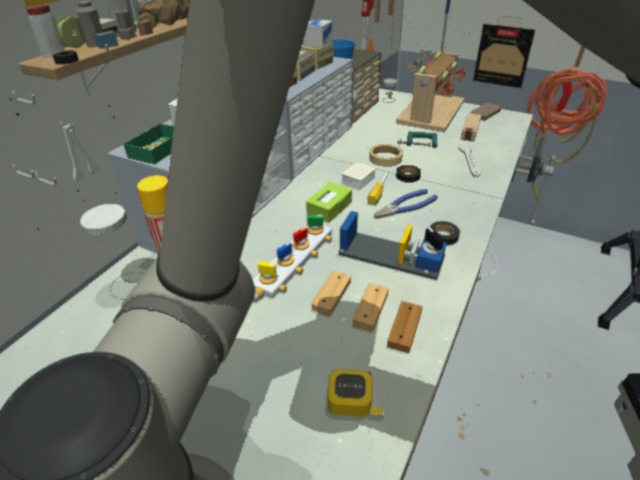

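The scene view shows three cleats at about (332,292), (371,306) and (405,326), the jig with its fence at (348,232) and knob at (433,240), and the manifold with valves yellow, blue, red and green from (268,270) to (315,222). The top view shows only grey close to the lens, so I'll check depth.

Run:
```python
from h import *
a=cam('top');b=cam('scene')
print(np.percentile(a['z_map'],[1,50,99]))
C=cloud(b); 
for n,uv in dict(c0=(332,292),c1=(371,306),c2=(405,326),fence=(348,228),pad=(405,243),knob=(433,239),bed=(375,250),y=(268,268),bl=(285,250),r=(300,236),g=(315,220),tape=(445,232),bench=(300,330),meas=(350,390)).items(): print(n,C[uv[1],uv[0]].round(3))
im=b['pixels'][190:370,230:480,::-1]
cv2.imwrite('pics/crop0.png',cv2.resize(im,None,fx=3.2,fy=3.2,interpolation=cv2.INTER_CUBIC))
```

```text
[0.09939644 0.13408002 0.19703467]
c0 [ 0.463 -0.003  0.019]
c1 [ 0.464 -0.083  0.018]
c2 [ 0.446 -0.154  0.018]
fence [0.603 0.03  0.065]
pad [ 0.612 -0.091  0.062]
knob [ 0.632 -0.141  0.076]
bed [ 0.625 -0.025  0.01 ]
y [0.436 0.12  0.051]
bl [0.498 0.12  0.05 ]
r [0.556 0.118 0.046]
g [0.614 0.114 0.052]
tape [ 0.771 -0.139 -0.002]
bench [ 0.37   0.014 -0.003]
meas [ 0.276 -0.127  0.036]
```

View pics/crop0.png

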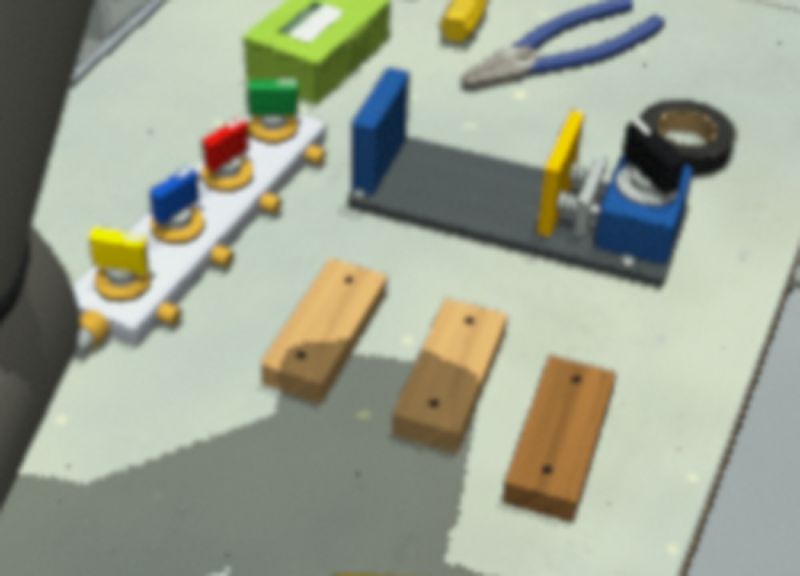

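```bash
cat > m.py <<'E'
from h import *
def rect(P): 
    (c,sz,a)=cv2.minAreaRect((P[:,:2]*1000).astype(np.float32))
    if sz[0]<sz[1]: sz=sz[::-1]; a+=90
    return np.round(c,1),np.round(sz,1),round((a+90)%180-90,1)
def measure(b):
    C=cloud(b); hsv=cv2.cvtColor(b['pixels'],cv2.COLOR_RGB2HSV); H,S,V=[hsv[...,i].astype(int) for i in range(3)]
    X,Y,Z=[C[...,i] for i in range(3)]
    work=(X>.33)&(X<.8)&(abs(Y)<.3)
    def comps(m,n,mn=40,k=2):
        m=cv2.morphologyEx(m.astype(np.uint8),cv2.MORPH_OPEN,np.ones((k,k)))
        N,L,st,_=cv2.connectedComponentsWithStats(m)
        for i in range(1,N):
            if st[i,4]>=mn: 
                P=C[L==i]; print(n,st[i,4],*rect(P),'z',np.percentile(P[:,2],[5,50,95]).round(3))
    comps(work&(H>5)&(H<24)&(S>70)&(Z>.012)&(Z<.075),'wood',150)
    comps(work&(H>100)&(H<125)&(S>130)&(Z>.066),'fencetop',8,1)
    comps(work&(H>100)&(H<125)&(S>130)&(Z>.03)&(Z<.065),'blue',20,1)
    comps(work&(H>20)&(H<33)&(S>150)&(Z>.03)&(Z<.075),'yellow',20,1)
    comps(work&((H<6)|(H>172))&(S>140)&(Z>.03)&(Z<.075),'red',20,1)
    comps(work&(V<60)&(Z>.05)&(Z<.1),'black',20,1)
    comps(work&(S<60)&(V<110)&(Z>.006)&(Z<.017)&(X>.5),'bed',200,1)
    comps(work&(S<40)&(V>140)&(Z>.014)&(Z<.025),'manif',200,1)
E
python3 - <<'E'
from m import *
measure(cam('scene'))
E
```

```text
wood 816 [ 219.  -109.7] [651.6  66.8] 23.6 z [0.01  0.018 0.02 ]
wood 883 [ 229.  -154.2] [632.3  53.9] 16.7 z [0.009 0.018 0.02 ]
wood 1013 [ 223.7 -195.8] [597.2  45. ] 10.2 z [0.01  0.019 0.021]
fencetop 136 [623.7  38.1] [68.4 14.6] 5.3 z [0.067 0.069 0.071]
fencetop 8 [ 628.9 -160.9] [3.5 1.3] -9.6 z [0.068 0.073 0.078]
blue 192 [618.4  34.3] [60.4 12.6] -0.0 z [0.032 0.047 0.063]
blue 315 [ 638.  -139.9] [62.6 48.1] 7.3 z [0.032 0.045 0.047]
blue 135 [496.8 122.6] [34.  10.5] -13.9 z [0.038 0.051 0.059]
yellow 193 [633.5 -85.1] [67.4  8.9] 4.4 z [0.036 0.063 0.069]
yellow 176 [439.1 124.3] [32.6 12.4] -75.2 z [0.036 0.05  0.059]
red 126 [557.5 118.9] [33.8  8.6] -17.7 z [0.039 0.051 0.059]
black 236 [ 637.6 -141.6] [45.9 14.3] 53.1 z [0.062 0.076 0.084]
bed 1480 [630.3 -59.7] [210.5  79.5] -85.9 z [0.008 0.01  0.012]
manif 921 [528.7 120.4] [233.4  54.8] -2.4 z [0.016 0.018 0.02 ]
```

Call:
arm_command(rows=[[0, 0, -0.1, 0], [0, 0, -0.1, 0], [0, 0, -0.1, 0]])

```text
time_s: 0.5
tool_pos: [0.2091, -0.4811, 0.3345]
tool_rot: [-3.14, -0.0, 0.41]
force: [0.4, -0.8, -0.1]
gripper_width: 0.0918
finger_force: 0.0
```

```bash
sed -i "s/P=C\[L==i\];/P=C[(L==i)\&work];/" m.py
cat >> m.py <<'E'
def go(x,y,yaw=None,z=None,n=5):
    """yaw deg; print tool-axis totals and per-row values over n rows (xy mm)"""
    s=state();p=s['tool_pos']*1000;w=s['tool_rot'][2]
    dx,dy=x-p[0],y-p[1]
    tx=np.cos(w)*dx+np.sin(w)*dy; ty=np.sin(w)*dx-np.cos(w)*dy
    dyaw=0 if yaw is None else (-(np.degrees(yaw/57.29578-w))+90)%180-90
    dz=0 if z is None else p[2]-z
    print('pose',p.round(1),np.degrees(w).round(1),'j6',s['joint_positions'][5].round(2),'shift units x,y,z',np.round([tx/300,ty/300,dz/300],4),'turn units',round(dyaw/90,3),'t',s['time_s'])
E
python3 - <<'E'
from m import *
measure(cam('scene')); a=cam('top'); print(np.percentile(a['z_map'],[1,50,99]))
go(446,-154,80)
E
```

```text
wood 824 [4.742e+02 4.000e-01] [111.3  37. ] 2.8 z [0.01  0.018 0.02 ]
wood 884 [477.8 -80.2] [119.1  36.9] 5.9 z [0.01  0.018 0.02 ]
wood 1016 [ 460.7 -153.5] [115.5  38.1] 6.1 z [0.01  0.019 0.021]
fencetop 136 [622.6  37.9] [67.9 14. ] 3.7 z [0.067 0.069 0.07 ]
fencetop 9 [ 629.2 -161.2] [6.  1.6] -19.0 z [0.069 0.074 0.08 ]
blue 196 [618.7  36.5] [60.  13.9] 4.7 z [0.031 0.047 0.064]
blue 307 [ 638.4 -139.9] [65.9 47.8] 7.0 z [0.032 0.045 0.048]
blue 136 [496.7 122.8] [34.8 11. ] -14.8 z [0.039 0.05  0.059]
yellow 197 [633.5 -85. ] [64.1  9.1] 4.2 z [0.034 0.063 0.069]
yellow 175 [438.2 124.1] [33.6 12.2] -75.8 z [0.037 0.05  0.058]
red 125 [557.1 119.7] [33.9 10.7] -13.8 z [0.039 0.051 0.058]
black 236 [ 638.1 -141.3] [45.4 14.6] 52.3 z [0.061 0.076 0.084]
bed 1486 [631.4 -59.7] [210.2  80.8] -85.7 z [0.007 0.01  0.012]
manif 923 [528.7 121.2] [234.2  56.4] -1.9 z [0.015 0.018 0.02 ]
[0.09956511 0.13410855 0.19701916]
pose [ 209.7 -483.2  338.7] 23.5 j6 -0.15 shift units x,y,z [ 1.1597 -0.6926  0.    ] turn units -0.628 t 0.6
```

Call:
arm_command(rows=[[0.097, -0.058, 0.03, 0], [0.097, -0.058, 0.03, 0], [0.097, -0.058, 0.03, 0], [0.097, -0.058, 0.03, 0]], fingers=0.33)

```text
time_s: 0.93
tool_pos: [0.2885, -0.3698, 0.2965]
tool_rot: [-3.141, 0.0, 0.409]
force: [1.0, 0.1, -0.0]
gripper_width: 0.0697
finger_force: 0.0
```

Call:
arm_command(rows=[[0.097, -0.058, 0.04, 0], [0.097, -0.058, 0.04, 0], [0.097, -0.058, 0.04, 0], [0.097, -0.058, 0.04, 0]])

```text
time_s: 1.27
tool_pos: [0.3676, -0.2593, 0.2486]
tool_rot: [-3.141, 0.0, 0.41]
force: [0.1, -1.0, 0.2]
gripper_width: 0.0613
finger_force: 0.0
```

Call:
arm_command(rows=[[0.097, -0.058, 0.04, 0.06], [0.097, -0.058, 0.04, 0.06], [0.097, -0.058, 0.04, 0.06], [0.097, -0.058, 0.04, 0]])

```text
time_s: 1.6
tool_pos: [0.4608, -0.1617, 0.2007]
tool_rot: [-3.141, 0.001, 0.122]
force: [-0.0, -0.6, 0.4]
gripper_width: 0.0612
finger_force: 0.0
```

```bash
sed -i "s/Z>.012)&(Z<.075),'wood'/Z>.0155)\&(Z<.075),'wood'/" m.py
python3 - <<'E'
from m import *
measure(cam('scene','s1.png')); a=cam('top','t1.png'); print(np.percentile(a['z_map'],[1,50,99]))
go(458,-154,6,100)
cv2.imwrite('pics/both1.png',cv2.resize(np.hstack([cv2.imread('pics/s1.png'),cv2.imread('pics/t1.png')]),(800,300)))
E
```

```text
wood 765 [4.737e+02 3.000e-01] [110.3  36.5] 2.9 z [0.013 0.018 0.02 ]
wood 844 [478.9 -80.2] [118.2  36.7] 5.7 z [0.013 0.018 0.02 ]
wood 990 [ 460.6 -153.2] [115.3  38.8] 6.4 z [0.013 0.019 0.021]
fencetop 140 [621.9  37.8] [68.2 14.6] 4.5 z [0.067 0.069 0.07 ]
fencetop 10 [ 628.6 -160.7] [7.2 1.6] -13.3 z [0.067 0.072 0.079]
blue 194 [617.9  33.8] [59.5 12.5] -1.5 z [0.033 0.049 0.064]
blue 320 [ 639.6 -140.8] [66.9 47. ] 5.1 z [0.031 0.044 0.047]
blue 134 [496.6 122.7] [33.3  9.4] -15.2 z [0.039 0.051 0.058]
yellow 119 [632.8 -85.2] [65.8  9.1] 3.7 z [0.032 0.052 0.069]
yellow 173 [438.2 124.2] [33.8 10.3] -78.8 z [0.036 0.049 0.058]
red 126 [557.5 119.9] [35.4 10.4] -13.2 z [0.039 0.051 0.058]
black 235 [ 637.7 -140.9] [47.5 15.3] 57.8 z [0.061 0.076 0.084]
bed 1461 [629.  -60.9] [210.1  79.3] -87.6 z [0.008 0.01  0.012]
manif 859 [529.4 121.1] [233.4  55.4] -2.5 z [0.016 0.018 0.02 ]
[0.09953384 0.13409937 0.19705053]
pose [ 461.9 -160.2  199.2] 7.5 j6 0.95 shift units x,y,z [-0.0103 -0.0222  0.3306] turn units 0.017 t 1.7
```

View pics/both1.png

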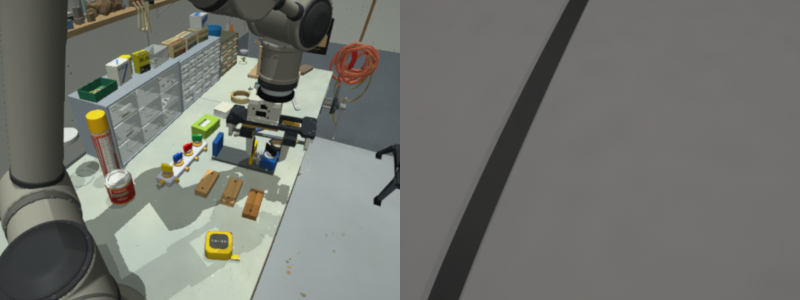

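The scene view shows the arm above the cleats. The paint tin is left of the valves at about (120,185) and out of the way. The top camera stays blocked, so I'll use "scene" alone.

```bash
cat >> m.py <<'E'
def cleats(b,top=.02,mn=300):
    hsv=cv2.cvtColor(b['pixels'],cv2.COLOR_RGB2HSV);C=cloud(b)
    m=(hsv[...,0]>5)&(hsv[...,0]<24)&(hsv[...,1]>70)&(C[...,0]>.33)&(C[...,0]<.8)&(abs(C[...,1])<.3)&(C[...,2]>.004)
    m=cv2.morphologyEx(m.astype(np.uint8),cv2.MORPH_CLOSE,np.ones((3,3)))
    N,L,st,_=cv2.connectedComponentsWithStats(m)
    for i in range(1,N):
        if st[i,4]<mn: continue
        cs=max(cv2.findContours((L==i).astype(np.uint8),0,cv2.CHAIN_APPROX_NONE)[0],key=len)[:,0]
        P=plane(b,cs,top)[:,:2]*1000
        T=C[(L==i)&(abs(C[...,2]-top+.001)<.004)]
        a=np.radians(rect(T)[2]); ax=np.array([np.cos(a),np.sin(a)]);ay=np.array([-ax[1],ax[0]])
        far=np.percentile(P@ax,98)+.5;lef=np.percentile(P@ay,98)+.5
        c=ax*(far-50)+ay*(lef-20)
        hull=cv2.minAreaRect(P.astype(np.float32))
        print('cleat',st[i,4],'c',c.round(1),'yaw',np.degrees(a).round(1),'topmed',(np.median(T,0)*1000).round(1),'hull',np.round(hull[0]),np.round(hull[1]))
E
python3 - <<'E'
from m import *
b=cam('scene');cleats(b); go(458,-154,6,60)
E
```

```text
cleat 1059 c [598.1 582.4] yaw 0.0 topmed [nan nan nan] hull [495. 456.] [429.  73.]
cleat 933 c [467.2   0.5] yaw 3.0 topmed [464.8   0.8  18.3] hull [462.  -2.] [111.  44.]
cleat 990 c [467.8 -80.5] yaw 5.9 topmed [466.  -80.5  18.3] hull [463. -82.] [110.  41.]
cleat 1103 c [ 452.7 -152.4] yaw 6.5 topmed [ 448.6 -153.4   19.4] hull [ 447. -154.] [111.  40.]
pose [ 460.8 -161.8  200. ] 7.5 j6 0.95 shift units x,y,z [-0.006  -0.0269  0.4667] turn units 0.017 t 1.75
  return _methods._mean(a, axis=axis, dtype=dtype,
  ret = um.true_divide(
```

Call:
arm_command(rows=[[-0.015, -0.016, 0.06, 0.013], [-0.014, -0.016, 0.1, 0], [0, 0, 0.12, 0], [0, 0, 0.12, 0], [0, 0, 0.08, 0]])

```text
time_s: 2.17
tool_pos: [0.4488, -0.1554, 0.0555]
tool_rot: [-3.141, 0.002, 0.106]
force: [0.9, 0.0, -0.4]
gripper_width: 0.0617
finger_force: 0.0
```

Call:
arm_command(rows=[[0, 0, 0.04, 0], [0, 0, 0.04, 0], [0, 0, 0.03, 0], [0, 0, 0, 0]])

```text
time_s: 2.5
tool_pos: [0.4494, -0.1555, 0.0234]
tool_rot: [-3.14, 0.002, 0.106]
force: [-0.4, -0.1, 0.9]
gripper_width: 0.0616
finger_force: 0.0
```

Run:
```python
from m import *
b=cam('scene');go(451,-153,6.4,21)
cv2.imwrite('pics/g1.png',cv2.resize(b['pixels'][150:400,270:520,::-1],None,fx=2.4,fy=2.4))
```

```text
pose [ 450.  -155.6   24.4] 6.1 j6 0.97 shift units x,y,z [ 0.0042 -0.0082  0.0112] turn units -0.004 t 2.55
```

View pics/g1.png

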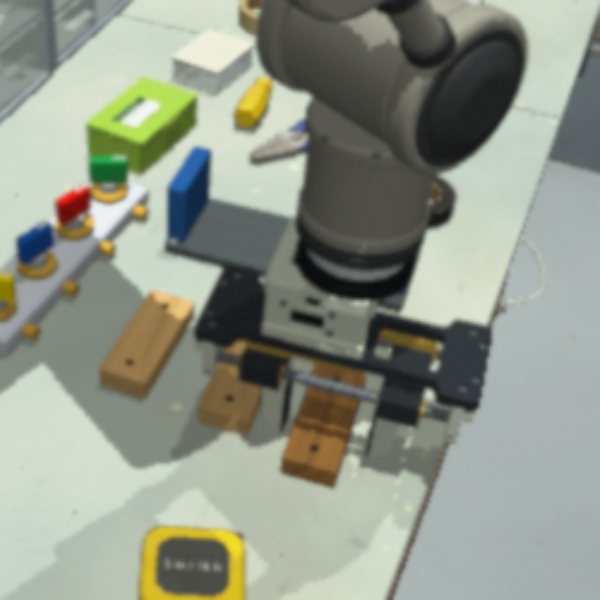

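The fingers straddle the brown cleat at (330,420) in the crop. Closing now.

Call:
arm_command(rows=[[0, -0.005, 0.007, 0], [0, 0, 0, 0], [0, 0, 0, 0], [0, 0, 0, 0], [0, 0, 0, 0]], fingers=1)

```text
time_s: 2.97
tool_pos: [0.4508, -0.1537, 0.0232]
tool_rot: [3.141, -0.001, 0.107]
force: [-0.9, 0.1, 4.3]
gripper_width: 0.0395
finger_force: 30.0
```

Call:
arm_command(rows=[[0, 0, 0, 0], [0, 0, -0.05, 0], [0, 0, -0.1, 0], [0, 0, -0.12, 0], [0, 0, -0.12, 0]])

```text
time_s: 3.38
tool_pos: [0.4499, -0.1533, 0.1404]
tool_rot: [-3.141, 0.002, 0.107]
force: [0.5, 0.4, -0.3]
gripper_width: 0.0399
finger_force: 30.0
```

Run:
```python
from m import *
go(627.3,-25,94.2,100); print(state()['gripper_width'],state()['finger_force'])
```

```text
pose [ 449.9 -153.3  140.4] 6.1 j6 0.97 shift units x,y,z [ 0.6335 -0.3623  0.1348] turn units -0.979 t 3.3833
0.039929829125301464 29.998581111431122
```

Call:
arm_command(rows=[[0.09, -0.052, 0, 0], [0.09, -0.052, 0, 0], [0.09, -0.052, 0, 0], [0.09, -0.052, 0, 0], [0.09, -0.052, 0, 0]])

```text
time_s: 3.8
tool_pos: [0.5774, -0.0607, 0.1396]
tool_rot: [3.141, 0.0, 0.107]
force: [-0.1, -0.5, -1.5]
gripper_width: 0.0396
finger_force: 30.0
```

Call:
arm_command(rows=[[0.09, -0.052, 0, 0], [0.093, -0.05, 0, 0], [0, 0, 0, -0.0755], [0, 0, 0, -0.0755], [0, 0, 0, -0.0755]])

```text
time_s: 4.22
tool_pos: [0.6278, -0.0248, 0.1387]
tool_rot: [-3.141, 0.001, 0.47]
force: [-0.3, 0.3, -1.4]
gripper_width: 0.0396
finger_force: 30.0
```

Call:
arm_command(rows=[[0, 0, 0, -0.0755], [0, 0, 0, -0.0755], [0, 0, 0, -0.0755], [0, 0, 0, -0.0755], [0, 0, 0, -0.0755]])

```text
time_s: 4.63
tool_pos: [0.6276, -0.0255, 0.1392]
tool_rot: [-3.141, 0.0, 1.061]
force: [-0.5, 0.7, -0.8]
gripper_width: 0.0401
finger_force: 3.0
```

Call:
arm_command(rows=[[0, 0, 0, -0.0755], [0, 0, 0, -0.0755], [0, 0, 0, -0.0755], [0, 0, 0, -0.0755], [0, 0, 0, -0.0755]])

```text
time_s: 5.05
tool_pos: [0.6276, -0.0255, 0.1392]
tool_rot: [-3.141, -0.0, 1.654]
force: [0.2, -0.2, -1.7]
gripper_width: 0.04
finger_force: 30.0
```

Run:
```python
from m import *
b=cam('scene'); measure(b);cleats(b); go(627.6,-26,94.2,34); print(state()['gripper_width'],state()['finger_force'])
cv2.imwrite('pics/p1.png',cv2.resize(b['pixels'][130:350,250:500,::-1],None,fx=2.5,fy=2.5))
```

```text
wood 772 [475.3   0.5] [112.3  37. ] 2.8 z [0.014 0.018 0.02 ]
wood 852 [478.8 -79.9] [119.   37.4] 6.4 z [0.013 0.018 0.02 ]
fencetop 129 [624.1  37.5] [68.9 14.1] 4.3 z [0.067 0.069 0.07 ]
fencetop 11 [ 628.2 -160.6] [5.  1.5] -13.6 z [0.066 0.075 0.08 ]
blue 200 [620.2  31.2] [65. 13.] -6.1 z [0.032 0.049 0.064]
blue 313 [ 636.9 -140.1] [62.7 48.1] 7.4 z [0.032 0.045 0.047]
blue 130 [496.1 121.6] [32.8  7.6] -15.2 z [0.038 0.05  0.059]
yellow 204 [633.4 -84.7] [66.1  9.8] 5.1 z [0.035 0.064 0.069]
yellow 189 [437.7 124.1] [34.6 11.6] -83.3 z [0.036 0.05  0.059]
red 124 [556.8 119.8] [34.4 10.1] -15.8 z [0.038 0.051 0.058]
black 39 [623.7  31.3] [56.3  2.1] 5.3 z [0.051 0.058 0.063]
black 240 [ 637.7 -141.3] [45.3 14.7] 56.1 z [0.062 0.076 0.084]
bed 1509 [632.7 -58.3] [212.4  84.2] -85.6 z [0.008 0.01  0.012]
manif 560 [528.2 122.7] [232.7  52.1] -2.3 z [0.016 0.018 0.02 ]
cleat 1030 c [598.1 581.3] yaw 0.0 topmed [345.4 300.   22. ] hull [495. 456.] [429.  72.]
cleat 315 c [767.6  -1.2] yaw 0.0 topmed [nan nan nan] hull [777.  -4.] [78. 47.]
cleat 929 c [467.4   0.8] yaw 2.8 topmed [465.1   0.9  18.2] hull [462.  -1.] [110.  43.]
cleat 985 c [467.8 -80. ] yaw 6.3 topmed [465.3 -80.2  18.3] hull [462. -82.] [111.  41.]
pose [627.6 -25.5 139.2] 95.2 j6 -0.25 shift units x,y,z [-0.0017 -0.      0.3506] turn units 0.011 t 5.1
0.03947082016831561 29.999037086963654
  return _methods._mean(a, axis=axis, dtype=dtype,
  ret = um.true_divide(
```

View pics/p1.png

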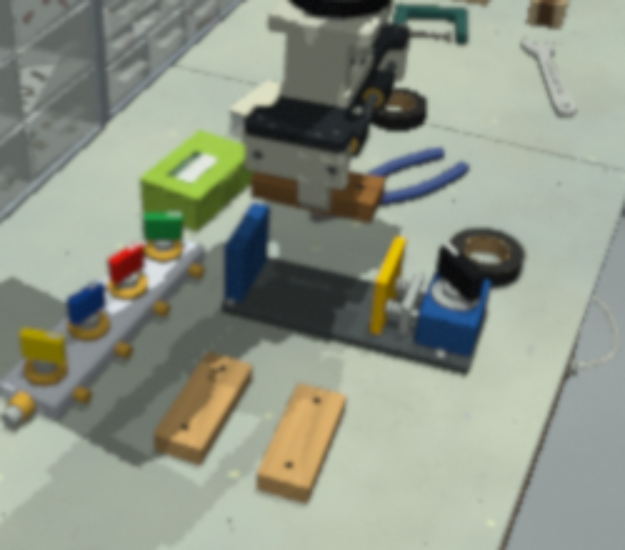

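The brown cleat hangs lengthwise over the bay at crop (315,190), and the finger force dipped to 3 N during the turn. I'll check how it sits in the grip before lowering.

```bash
python3 - <<'E' 2>/dev/null
from m import *
b=cam('scene');C=cloud(b);hsv=cv2.cvtColor(b['pixels'],cv2.COLOR_RGB2HSV)
m=(hsv[...,0]>3)&(hsv[...,0]<24)&(hsv[...,1]>90)&(C[...,2]>.09)&(C[...,2]<.16)&(abs(C[...,0]-.62)<.05)&(abs(C[...,1]+.02)<.09)
P=C[m]*1000
for lo in range(-85,40,12):
    q=P[(P[:,1]>=lo)&(P[:,1]<lo+12)]
    if len(q)>3: print(lo,len(q),np.percentile(q[:,0],[3,50]).round(),np.percentile(q[:,2],[3,97]).round())
print(np.percentile(P[:,1],[0.5,2,98,99.5]))
E
```

```text
-73 103 [607. 617.] [120. 136.]
-61 113 [606. 613.] [120. 136.]
-49 72 [606. 609.] [118. 135.]
-13 48 [602. 604.] [119. 135.]
-1 58 [599. 603.] [119. 135.]
11 55 [599. 602.] [120. 135.]
23 10 [601. 604.] [126. 134.]
[-71.16449468 -70.78895061  23.18046323  24.66229447]
```

Call:
arm_command(rows=[[-0.008, 0, 0.05, 0.011], [0, 0, 0.08, 0], [0, 0, 0.08, 0], [0, 0, 0.06, 0], [0, 0, 0.03, 0]])

```text
time_s: 5.57
tool_pos: [0.6265, -0.0277, 0.0467]
tool_rot: [-3.137, -0.001, 1.627]
force: [0.6, 0.4, -1.6]
gripper_width: 0.0394
finger_force: 30.0
```

Call:
arm_command(rows=[[0, 0, 0.02, 0], [0, 0, 0.01, 0], [0, 0, 0, 0]])

```text
time_s: 5.82
tool_pos: [0.6283, -0.0279, 0.0407]
tool_rot: [3.141, 0.0, 1.63]
force: [-0.1, 0.7, -1.3]
gripper_width: 0.04
finger_force: 30.0
```

```bash
python3 - <<'E' 2>/dev/null
from m import *
b=cam('scene'); go(627.6,-27,94.2,35);C=cloud(b)
cv2.imwrite('pics/p2.png',cv2.resize(b['pixels'][190:300,310:460,::-1],None,fx=5,fy=5,interpolation=cv2.INTER_CUBIC))
hsv=cv2.cvtColor(b['pixels'],cv2.COLOR_RGB2HSV)
m=(hsv[...,0]>3)&(hsv[...,0]<24)&(hsv[...,1]>90)&(C[...,2]>.012)&(C[...,2]<.06)&(abs(C[...,0]-.62)<.05)&(abs(C[...,1]+.02)<.07)
P=C[m]*1000
for lo in range(-85,40,12):
    q=P[(P[:,1]>=lo)&(P[:,1]<lo+12)]
    if len(q)>3: print(lo,len(q),np.percentile(q[:,0],[3,50]).round(),np.percentile(q[:,2],[3,97]).round())
print(np.percentile(P[:,1],[0.5,2,98,99.5]))
E
```

```text
pose [628.6 -28.   41.3] 93.4 j6 -0.23 shift units x,y,z [ 0.0034 -0.003   0.0211] turn units -0.009 t 5.8667
-85 34 [602. 604.] [15. 58.]
-73 115 [607. 617.] [19. 37.]
-61 101 [606. 616.] [19. 37.]
-49 38 [606. 626.] [19. 37.]
-13 25 [603. 605.] [17. 30.]
-1 28 [602. 604.] [18. 31.]
11 26 [600. 603.] [18. 31.]
[-89.64659369 -89.21600916  17.96346061  21.95448748]
```

View pics/p2.png

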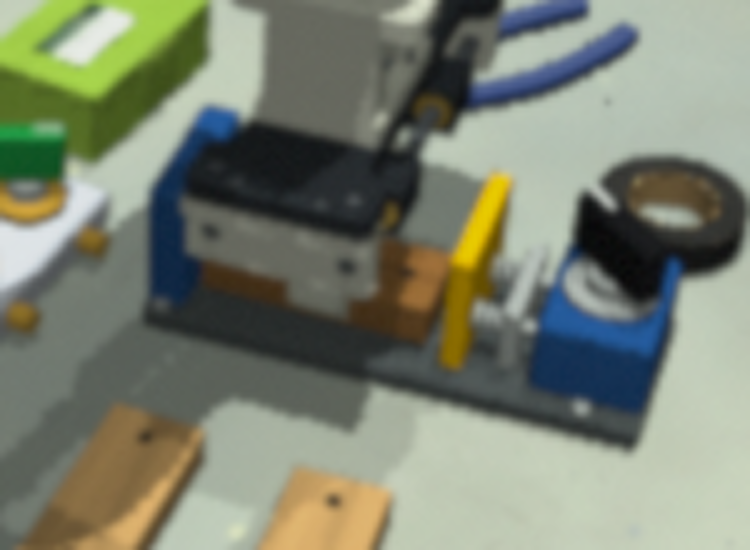

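The cleat sits in the bay between fence (190,230) and pad (470,270), with a gap at both ends. I'll lower it the last few mm and check the centring.

Call:
arm_command(rows=[[0, 0, 0.008, 0], [0, 0, 0.008, 0], [0, 0, 0.003, 0], [0, 0, 0, 0]])

```text
time_s: 6.2
tool_pos: [0.6283, -0.0279, 0.0353]
tool_rot: [3.141, 0.0, 1.631]
force: [0.1, 0.1, -0.7]
gripper_width: 0.0397
finger_force: 30.0
```

```bash
cat >> m.py <<'E'
def across(b,zs=(.012,.032)):
    """walk image columns over the bed: v transitions of wood and dark bed in jig coords"""
    O=np.array([627.3,-20.8]);a=np.radians(94.2);ax=np.array([np.cos(a),np.sin(a)]);ay=np.array([-ax[1],ax[0]])
    hsv=cv2.cvtColor(b['pixels'],cv2.COLOR_RGB2HSV).astype(int)
    for jx in (-48,-42,-36,5,20,28,36):
        row=[]
        for z in zs:
            P=np.array([np.r_[(O+jx*ax+t*ay)/1000,z] for t in np.arange(-60,61,1.)])
            uv=proj(b,P); c=np.array([hsv[int(round(v)),int(round(u))] for u,v in uv])
            wood=(c[:,0]>3)&(c[:,0]<24)&(c[:,1]>90); dark=(c[:,2]<110)&(c[:,1]<80)
            t=np.arange(-60,61); row+=[(t[wood].min(),t[wood].max()) if wood.any() else None,(t[dark].min(),t[dark].max()) if dark.any() else None]
        print(jx,row)
E
python3 - <<'E' 2>/dev/null
from m import *
b=cam('scene'); go(627.6,-27,94.2,35); across(b); print(state()['force'])
E
```

```text
pose [628.3 -27.9  35.3] 93.4 j6 -0.23 shift units x,y,z [ 0.0031 -0.002   0.001 ] turn units -0.008 t 6.25
-48 [(np.int64(-39), np.int64(20)), (np.int64(21), np.int64(47)), (np.int64(-17), np.int64(42)), (np.int64(-24), np.int64(60))]
-42 [(np.int64(-41), np.int64(19)), (np.int64(-52), np.int64(46)), (np.int64(-14), np.int64(44)), (np.int64(-29), np.int64(60))]
-36 [(np.int64(-41), np.int64(22)), (np.int64(-54), np.int64(60)), (np.int64(-15), np.int64(43)), (np.int64(-27), np.int64(60))]
5 [None, (np.int64(-60), np.int64(60)), (np.int64(37), np.int64(43)), (np.int64(-60), np.int64(60))]
20 [(np.int64(6), np.int64(20)), (np.int64(-60), np.int64(60)), (np.int64(29), np.int64(42)), (np.int64(-60), np.int64(60))]
28 [(np.int64(6), np.int64(20)), (np.int64(-60), np.int64(60)), (np.int64(29), np.int64(45)), (np.int64(-60), np.int64(60))]
36 [(np.int64(6), np.int64(21)), (np.int64(-60), np.int64(60)), (np.int64(29), np.int64(42)), (np.int64(-60), np.int64(60))]
[ 0.15769281 -0.25022299  1.08582168]
```

Call:
arm_command(rows=[[0, 0, 0.003, 0], [0, 0, 0, 0], [0, 0, 0, 0], [0, 0, 0, 0]], fingers=0.33)

```text
time_s: 6.58
tool_pos: [0.6281, -0.0279, 0.034]
tool_rot: [3.142, 0.0, 1.631]
force: [-1.1, 0.2, 0.1]
gripper_width: 0.0595
finger_force: 0.0
```

Call:
arm_command(rows=[[0, 0, -0.05, 0], [0, 0, -0.12, 0], [0, 0, -0.13, 0], [0, 0, -0.13, 0], [0, 0, -0.1, 0]])

```text
time_s: 7.0
tool_pos: [0.6286, -0.0279, 0.1964]
tool_rot: [3.139, 0.001, 1.631]
force: [0.6, 0.1, -0.0]
gripper_width: 0.0608
finger_force: 0.0
```

Call:
arm_command(rows=[[-0.04, -0.125, 0, 0.07], [-0.04, -0.125, 0, 0.07], [-0.04, -0.125, 0, 0.07], [0, 0, 0, 0.07], [0, 0, 0, 0.07]])

```text
time_s: 7.42
tool_pos: [0.5119, -0.0582, 0.1932]
tool_rot: [-3.14, 0.0, 1.075]
force: [0.5, 0.4, 0.5]
gripper_width: 0.0615
finger_force: 0.0
```

```bash
python3 - <<'E' 2>/dev/null
from m import *
b=cam('scene','a1.png'); cleats(b); cleats(b,.032); across(b); go(466.5,-80.3,6.1,60)
E
```

```text
cleat 1042 c [634.1 586.9] yaw -52.4 topmed [345.9 299.1  21.9] hull [495. 456.] [429.  73.]
cleat 1119 c [678.9 -35.5] yaw -65.5 topmed [606.  -36.2  19. ] hull [653. -28.] [126. 121.]
cleat 930 c [4.674e+02 4.000e-01] yaw 2.7 topmed [464.8   0.8  18.2] hull [462.  -2.] [111.  43.]
cleat 984 c [467.9 -80.2] yaw 6.6 topmed [465.9 -80.4  18.3] hull [463. -82.] [109.  41.]
cleat 1042 c [615.2 347.6] yaw -89.6 topmed [344.7 297.5  30.5] hull [484. 442.] [420.  71.]
cleat 1119 c [676.5 -41.6] yaw -86.3 topmed [621.7 -26.8  29.9] hull [639. -33.] [124. 119.]
cleat 930 c [455.7  -4.2] yaw 0.0 topmed [nan nan nan] hull [451.  -8.] [108.  43.]
cleat 984 c [456.2 -80.8] yaw 0.0 topmed [nan nan nan] hull [452. -86.] [107.  41.]
-48 [(np.int64(-60), np.int64(20)), (np.int64(22), np.int64(50)), (np.int64(-13), np.int64(45)), (np.int64(46), np.int64(60))]
-42 [(np.int64(-38), np.int64(22)), (np.int64(23), np.int64(51)), (np.int64(-11), np.int64(44)), (np.int64(45), np.int64(60))]
-36 [(np.int64(-35), np.int64(22)), (np.int64(23), np.int64(52)), (np.int64(-12), np.int64(43)), (np.int64(44), np.int64(60))]
5 [(np.int64(-37), np.int64(21)), (np.int64(22), np.int64(52)), (np.int64(-14), np.int64(43)), (np.int64(-16), np.int64(60))]
20 [(np.int64(-39), np.int64(20)), (np.int64(-43), np.int64(53)), (np.int64(-15), np.int64(42)), (np.int64(-19), np.int64(60))]
28 [(np.int64(-40), np.int64(20)), (np.int64(-44), np.int64(51)), (np.int64(-15), np.int64(42)), (np.int64(-17), np.int64(60))]
36 [(np.int64(-40), np.int64(19)), (np.int64(-43), np.int64(51)), (np.int64(-14), np.int64(42)), (np.int64(-16), np.int64(60))]
pose [513.4 -58.3 193.5] 61.2 j6 0.24 shift units x,y,z [-0.1394 -0.1017  0.445 ] turn units 0.612 t 7.4667
```

Call:
arm_command(rows=[[-0.07, -0.05, 0, 0], [-0.07, -0.05, 0, 0], [0, 0, 0.05, 0.0765], [0, 0, 0.05, 0.0765], [0, 0, 0.05, 0.0765]])

```text
time_s: 7.88
tool_pos: [0.4684, -0.0814, 0.148]
tool_rot: [3.14, -0.001, 0.717]
force: [0.8, 0.5, -0.4]
gripper_width: 0.0618
finger_force: 0.0
```

Call:
arm_command(rows=[[0, 0, 0.05, 0.0765], [0, 0, 0.05, 0.0765], [0, 0, 0.05, 0.0765], [0, 0, 0.05, 0.0765], [0, 0, 0.05, 0.0765]])

```text
time_s: 8.3
tool_pos: [0.4686, -0.0812, 0.0724]
tool_rot: [3.141, -0.001, 0.117]
force: [0.1, -0.1, -0.2]
gripper_width: 0.062
finger_force: 0.0
```

```bash
python3 - <<'E' 2>/dev/null
from m import *
b=cam('scene'); cleats(b);  go(467.2,-80.3,6.3,22)
E
```

```text
cleat 1046 c [598.1 582.3] yaw 0.0 topmed [nan nan nan] hull [495. 457.] [429.  73.]
cleat 895 c [467.4   0.5] yaw 2.8 topmed [462.3   1.5  18.3] hull [462.  -2.] [111.  44.]
cleat 989 c [467.8 -80. ] yaw 5.8 topmed [465.7 -80.3  18.3] hull [463. -82.] [110.  42.]
pose [467.1 -80.7  70. ] 6.3 j6 1.13 shift units x,y,z [ 0.0006 -0.0012  0.1599] turn units -0.0 t 8.35
```

Call:
arm_command(rows=[[0, 0, 0.05, 0], [0, 0, 0.05, 0], [0, 0, 0.04, 0], [0, 0, 0.02, 0], [0, 0, 0, 0]])

```text
time_s: 8.77
tool_pos: [0.4678, -0.0809, 0.0243]
tool_rot: [-3.141, 0.002, 0.123]
force: [-1.2, -0.3, 0.5]
gripper_width: 0.0614
finger_force: 0.0
```

Call:
arm_command(rows=[[0, 0, 0, 0], [0, 0, 0, 0], [0, 0, 0, 0], [0, 0, 0, 0], [0, 0, 0, 0]], fingers=1)

```text
time_s: 9.18
tool_pos: [0.4685, -0.0812, 0.0257]
tool_rot: [3.141, -0.001, 0.12]
force: [-0.2, 0.6, 5.0]
gripper_width: 0.0394
finger_force: 30.0
```

Call:
arm_command(rows=[[0, 0, -0.05, 0], [0, 0, -0.1, 0], [0, 0, -0.12, 0], [0, 0, -0.12, 0], [0, 0, 0, 0]])

```text
time_s: 9.6
tool_pos: [0.4715, -0.0822, 0.1483]
tool_rot: [3.136, -0.011, 0.12]
force: [1.4, -0.3, -0.6]
gripper_width: 0.04
finger_force: 30.0
```

```bash
python3 - <<'E' 2>/dev/null
from m import *
go(628.5,-27,94,150)
E
```

```text
pose [471.5 -82.2 148.3] 6.9 j6 1.12 shift units x,y,z [ 0.5417 -0.1197 -0.0058] turn units -0.968 t 9.6
```

Call:
arm_command(rows=[[0.108, -0.024, 0, 0], [0.108, -0.024, 0, 0], [0.108, -0.024, 0, 0], [0.108, -0.024, 0, 0], [0.108, -0.024, 0, 0]])

```text
time_s: 10.02
tool_pos: [0.6258, -0.0253, 0.1416]
tool_rot: [3.142, 0.0, 0.12]
force: [0.0, -0.6, -0.1]
gripper_width: 0.0398
finger_force: 30.0
```

Call:
arm_command(rows=[[0, 0, 0, -0.0745], [0, 0, 0, -0.0745], [0, 0, 0, -0.0745], [0, 0, 0, -0.0745], [0, 0, 0, -0.0745]])

```text
time_s: 10.43
tool_pos: [0.6244, -0.0259, 0.1412]
tool_rot: [-3.141, 0.001, 0.711]
force: [-0.7, 1.0, -0.3]
gripper_width: 0.0394
finger_force: 30.0
```

Call:
arm_command(rows=[[0, 0, 0, -0.0745], [0, 0, 0, -0.0745], [0, 0, 0, -0.0745], [0, 0, 0, -0.0745]])

```text
time_s: 10.77
tool_pos: [0.6244, -0.0259, 0.1414]
tool_rot: [-3.141, 0.0, 1.179]
force: [0.4, -0.1, -0.1]
gripper_width: 0.0396
finger_force: 30.0
```

Call:
arm_command(rows=[[0, 0, 0, -0.0745], [0, 0, 0, -0.0745], [0, 0, 0, -0.0745], [0, 0, 0, -0.0745], [0, 0, 0, 0]])

```text
time_s: 11.18
tool_pos: [0.6243, -0.0259, 0.1414]
tool_rot: [-3.141, -0.0, 1.646]
force: [-0.1, 0.1, -1.4]
gripper_width: 0.0399
finger_force: 30.0
```

```bash
cat >> m.py <<'E'
def held(b,z0,z1):
    C=cloud(b);hsv=cv2.cvtColor(b['pixels'],cv2.COLOR_RGB2HSV)
    m=(hsv[...,0]>3)&(hsv[...,0]<24)&(hsv[...,1]>70)&(C[...,2]>z0)&(C[...,2]<z1)&(abs(C[...,0]-.62)<.05)&(C[...,1]>-.079)&(C[...,1]<.05)
    P=C[m]*1000
    for lo in range(-85,40,12):
        q=P[(P[:,1]>=lo)&(P[:,1]<lo+12)]
        if len(q)>3: print(lo,len(q),np.percentile(q[:,0],[3,50]).round(),np.percentile(q[:,2],[3,97]).round())
    print(np.percentile(P[:,1],[0.5,2,98,99.5]))
E
python3 - <<'E' 2>/dev/null
from m import *
b=cam('scene'); cleats(b); held(b,.1,.17); go(628.5,-28,94,57); print(state()['finger_force'])
E
```

```text
cleat 1037 c [598.3 583.6] yaw 0.0 topmed [345.3 299.8  22.2] hull [497. 458.] [434.  72.]
cleat 576 c [761.9  74.8] yaw 0.0 topmed [nan nan nan] hull [766.  32.] [ 78. 126.]
cleat 1017 c [657.5 -36.7] yaw -66.2 topmed [605.6 -35.4  18.7] hull [629. -31.] [ 91. 122.]
cleat 934 c [467.4   0.8] yaw 3.5 topmed [465.1   0.6  18.2] hull [462.  -2.] [111.  44.]
-73 128 [603. 612.] [118. 135.]
-61 113 [603. 610.] [118. 136.]
-49 93 [602. 605.] [118. 135.]
-37 18 [595. 602.] [115. 135.]
-25 20 [583. 595.] [117. 153.]
-13 55 [599. 601.] [117. 135.]
-1 67 [598. 600.] [118. 135.]
11 63 [597. 600.] [119. 136.]
23 6 [600. 603.] [123. 134.]
[-72.74837762 -72.0180797   22.00526367  23.84591604]
pose [624.4 -25.9 141.5] 93.9 j6 -0.23 shift units x,y,z [-0.0078  0.0131  0.2817] turn units -0.001 t 11.2333
29.998784065246582
```

Call:
arm_command(rows=[[-0.003, 0.015, 0.05, 0], [0, 0, 0.08, 0], [0, 0, 0.07, 0], [0, 0, 0.04, 0], [0, 0, 0.02, 0]])

```text
time_s: 11.65
tool_pos: [0.6279, -0.0264, 0.0609]
tool_rot: [-3.137, -0.001, 1.639]
force: [0.1, -0.7, -1.5]
gripper_width: 0.0396
finger_force: 30.0
```

Call:
arm_command(rows=[[0, 0, 0.007, 0], [0, 0, 0.007, 0], [0, 0, 0.003, 0], [0, 0, 0, 0]])

```text
time_s: 11.98
tool_pos: [0.6298, -0.0266, 0.0597]
tool_rot: [3.14, 0.0, 1.641]
force: [-0.3, -0.3, -0.6]
gripper_width: 0.0395
finger_force: 30.0
```

```bash
python3 - <<'E' 2>/dev/null
from m import *
b=cam('scene'); held(b,.01,.08); go(628.5,-28,94,57); print(state()['force'])
cv2.imwrite('pics/p3.png',cv2.resize(b['pixels'][190:300,310:460,::-1],None,fx=5,fy=5,interpolation=cv2.INTER_CUBIC))
E
```

```text
-85 22 [609. 614.] [16. 67.]
-73 187 [607. 613.] [16. 54.]
-61 154 [606. 610.] [15. 54.]
-49 112 [605. 609.] [14. 53.]
-37 65 [602. 606.] [13. 43.]
-25 56 [598. 606.] [13. 46.]
-13 87 [603. 605.] [13. 51.]
-1 85 [602. 605.] [14. 52.]
11 83 [601. 603.] [14. 52.]
23 9 [603. 604.] [14. 50.]
[-73.78089561 -73.14552237  21.19117881  23.28564249]
pose [629.8 -26.6  59.8] 94.0 j6 -0.23 shift units x,y,z [-0.0042 -0.0045  0.0094] turn units 0.0 t 12.0333
[ 0.00832017  0.20914058 -0.54632638]
```

View pics/p3.png

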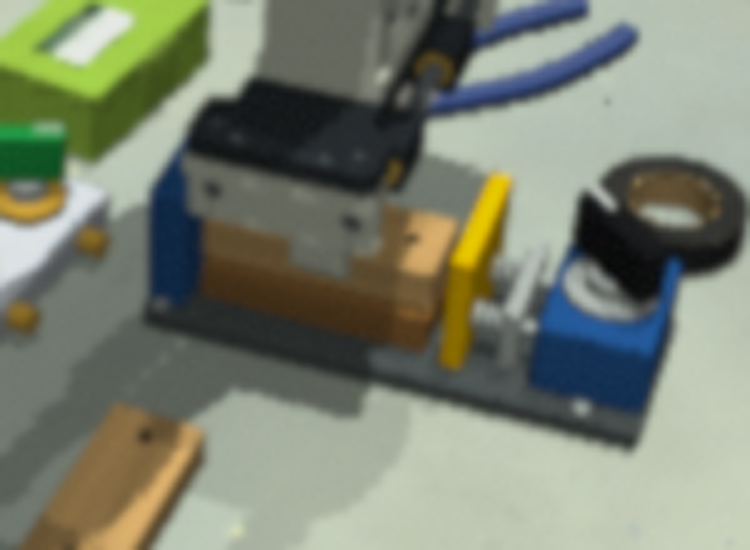

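The second cleat sits squarely on the first, with both front faces in line. Seating and releasing it.

Call:
arm_command(rows=[[0, 0, 0.004, 0], [0, 0, 0.003, 0], [0, 0, 0, 0]])

```text
time_s: 12.28
tool_pos: [0.6296, -0.0266, 0.0577]
tool_rot: [3.14, 0.0, 1.641]
force: [-0.7, 0.4, 4.1]
gripper_width: 0.0392
finger_force: 30.0
```

Call:
arm_command(rows=[[0, 0, 0, 0], [0, 0, 0, 0], [0, 0, 0, 0], [0, 0, 0, 0]], fingers=0.33)

```text
time_s: 12.62
tool_pos: [0.6292, -0.0265, 0.0567]
tool_rot: [-3.141, 0.0, 1.641]
force: [0.3, -0.2, -0.0]
gripper_width: 0.0601
finger_force: 0.0
```

Call:
arm_command(rows=[[0, 0, -0.05, 0], [0, 0, -0.12, 0], [0, 0, -0.13, 0], [0, 0, -0.1, 0], [0, 0, -0.05, 0]])

```text
time_s: 13.03
tool_pos: [0.6307, -0.0267, 0.1965]
tool_rot: [3.135, 0.002, 1.641]
force: [0.1, 0.4, 0.5]
gripper_width: 0.0613
finger_force: 0.0
```

Call:
arm_command(rows=[[0.04, -0.13, 0, 0], [0.04, -0.13, 0, 0], [0, -0.13, 0, 0.07], [0, -0.13, 0, 0.07], [0, 0, 0, 0.07]])

```text
time_s: 13.45
tool_pos: [0.463, -0.0079, 0.1901]
tool_rot: [-3.131, 0.001, 1.307]
force: [0.4, 0.9, 0.4]
gripper_width: 0.0616
finger_force: 0.0
```

```bash
python3 - <<'E' 2>/dev/null
from m import *
b=cam('scene'); cleats(b); held(b,.01,.08); go(466.9,0.7,3,80)
E
```

```text
cleat 1033 c [596.9 588.3] yaw 33.2 topmed [345.1 297.   22.1] hull [495. 455.] [432.  72.]
cleat 1425 c [684.5 -23.2] yaw -65.0 topmed [605.6 -39.9  19.3] hull [639. -24.] [ 92. 134.]
cleat 937 c [467.3   0.6] yaw 2.2 topmed [465.2   0.8  18.2] hull [462.  -2.] [111.  44.]
-85 26 [609. 614.] [15. 51.]
-73 174 [607. 613.] [16. 51.]
-61 152 [606. 610.] [14. 51.]
-49 148 [605. 609.] [14. 51.]
-37 152 [605. 608.] [13. 52.]
-25 144 [604. 608.] [14. 51.]
-13 145 [603. 606.] [14. 52.]
-1 146 [602. 606.] [14. 52.]
11 142 [602. 605.] [15. 52.]
23 23 [602. 627.] [16. 52.]
[-73.60047608 -73.0261511   22.93952832  26.75457547]
pose [467.8  -8.6 191.5] 74.5 j6 0.09 shift units x,y,z [ 0.0292 -0.0111  0.3716] turn units 0.794 t 13.5
```

Call:
arm_command(rows=[[0.029, -0.011, 0.03, 0], [0, 0, 0.04, 0.0725], [0, 0, 0.04, 0.0725], [0, 0, 0.04, 0.0725], [0, 0, 0.04, 0.0725]])

```text
time_s: 13.92
tool_pos: [0.4725, 0.0004, 0.1337]
tool_rot: [3.14, -0.001, 0.855]
force: [-0.4, 0.5, 0.1]
gripper_width: 0.0614
finger_force: 0.0
```

Call:
arm_command(rows=[[0, 0, 0.04, 0.0725], [0, 0, 0.04, 0.0725], [0, 0, 0.03, 0.0725], [0, 0, 0, 0.0725], [0, 0, 0, 0.0725]])

```text
time_s: 14.33
tool_pos: [0.472, 0.0004, 0.1004]
tool_rot: [-3.141, 0.001, 0.285]
force: [0.1, -0.7, 0.3]
gripper_width: 0.0619
finger_force: 0.0
```

Call:
arm_command(rows=[[0, 0, 0, 0.0725], [0, 0, 0, 0.0725], [0, 0, 0, 0]])

```text
time_s: 14.58
tool_pos: [0.4723, 0.0003, 0.1011]
tool_rot: [3.142, -0.001, 0.058]
force: [0.3, 0.2, 0.4]
gripper_width: 0.0614
finger_force: 0.0
```

```bash
python3 - <<'E' 2>/dev/null
from m import *
b=cam('scene'); cleats(b); go(466.9,0.5,2.8,22)
E
```

```text
cleat 1039 c [598.1 580.3] yaw 0.0 topmed [345.2 297.6  20.5] hull [495. 455.] [432.  72.]
cleat 628 c [665.5 -41.4] yaw -47.1 topmed [607.3 -66.9  19.5] hull [649. -61.] [111.  57.]
cleat 941 c [467.4   0.9] yaw 3.1 topmed [464.9   1.   18.3] hull [462.  -2.] [111.  44.]
pose [4.720e+02 3.000e-01 1.012e+02] 3.7 j6 1.34 shift units x,y,z [-0.017  -0.0018  0.2639] turn units 0.01 t 14.6333
```

Call:
arm_command(rows=[[-0.017, -0.001, 0.06, 0.008], [0, 0, 0.08, 0], [0, 0, 0.07, 0], [0, 0, 0.035, 0], [0, 0, 0.015, 0]])

```text
time_s: 15.05
tool_pos: [0.4654, 0.0003, 0.0218]
tool_rot: [-3.141, 0.002, 0.052]
force: [-0.7, 1.3, 0.3]
gripper_width: 0.0613
finger_force: 0.0
```

Call:
arm_command(rows=[[0, 0, 0, 0], [0, 0, 0, 0], [0, 0, 0, 0], [0, 0, 0, 0], [0, 0, 0, 0]], fingers=1)

```text
time_s: 15.47
tool_pos: [0.4665, -0.0001, 0.0246]
tool_rot: [3.141, -0.002, 0.047]
force: [0.6, 1.4, 2.3]
gripper_width: 0.0396
finger_force: 30.0
```

Call:
arm_command(rows=[[0, 0, -0.05, 0], [0, 0, -0.1, 0], [0, 0, -0.12, 0], [0, 0, -0.13, 0], [0, 0, 0, 0]])

```text
time_s: 15.88
tool_pos: [0.4695, -0.0006, 0.1506]
tool_rot: [3.139, -0.013, 0.047]
force: [3.3, 0.4, -0.6]
gripper_width: 0.0398
finger_force: 30.0
```

```bash
python3 - <<'E' 2>/dev/null
from m import *
go(629.5,-26.5,94,150)
E
```

```text
pose [469.5  -0.6 150.6] 2.7 j6 1.36 shift units x,y,z [0.5287 0.1111 0.002 ] turn units 0.985 t 15.8833
```

Call:
arm_command(rows=[[0.106, 0.022, 0, 0], [0.106, 0.022, 0, 0], [0.106, 0.022, 0, 0], [0.106, 0.022, 0, 0], [0.106, 0.022, 0, 0]])

```text
time_s: 16.3
tool_pos: [0.6273, -0.0259, 0.1437]
tool_rot: [3.141, -0.0, 0.046]
force: [0.5, 0.2, -0.7]
gripper_width: 0.0397
finger_force: 30.0
```

Call:
arm_command(rows=[[0, 0, 0, -0.0725], [0, 0, 0, -0.0725], [0, 0, 0, -0.0725], [0, 0, 0, -0.0725], [0, 0, 0, -0.0725]])

```text
time_s: 16.72
tool_pos: [0.6259, -0.0257, 0.1433]
tool_rot: [-3.141, 0.0, 0.622]
force: [0.7, -0.0, -1.3]
gripper_width: 0.0397
finger_force: 30.0
```

Call:
arm_command(rows=[[0, 0, 0, -0.0725], [0, 0, 0, -0.0725], [0, 0, 0, -0.0725], [0, 0, 0, -0.0725], [0, 0, 0, -0.0725]])

```text
time_s: 17.13
tool_pos: [0.6259, -0.0257, 0.1435]
tool_rot: [-3.141, 0.0, 1.191]
force: [0.1, -0.1, -0.8]
gripper_width: 0.04
finger_force: 30.0
```

Call:
arm_command(rows=[[0, 0, 0, -0.0725], [0, 0, 0, -0.0725], [0, 0, 0, -0.0725], [0, 0, 0, -0.0725], [0, 0, 0, 0]])

```text
time_s: 17.55
tool_pos: [0.6259, -0.0257, 0.1435]
tool_rot: [-3.141, 0.0, 1.645]
force: [0.6, 0.2, -1.5]
gripper_width: 0.04
finger_force: 30.0
```

```bash
python3 - <<'E' 2>/dev/null
from m import *
b=cam('scene'); held(b,.1,.17);held(b,.01,.06); go(629.5,-26.5,94,77); print(state()['finger_force'])
E
```

```text
-73 112 [605. 614.] [122. 139.]
-61 111 [604. 612.] [122. 139.]
-49 97 [604. 607.] [120. 138.]
-37 12 [600. 605.] [119. 137.]
-25 13 [585. 599.] [120. 146.]
-13 56 [600. 603.] [120. 139.]
-1 65 [599. 602.] [121. 138.]
11 59 [598. 601.] [122. 138.]
23 16 [599. 602.] [125. 138.]
[-70.9640952  -70.45732741  23.82508368  25.83277972]
-85 22 [608. 614.] [16. 48.]
-73 173 [607. 613.] [15. 52.]
-61 154 [606. 610.] [16. 51.]
-49 148 [605. 609.] [13. 52.]
-37 157 [605. 609.] [14. 52.]
-25 138 [603. 608.] [15. 51.]
-13 147 [603. 607.] [15. 51.]
-1 143 [602. 606.] [15. 52.]
11 142 [601. 605.] [15. 51.]
23 21 [602. 620.] [17. 52.]
[-73.61721085 -72.86043052  22.6959148   24.76206409]
pose [626.  -25.7 143.6] 93.9 j6 -0.23 shift units x,y,z [-0.0036  0.0116  0.2218] turn units -0.001 t 17.6
29.997317790985107
```

Call:
arm_command(rows=[[-0.009, 0.012, 0.04, 0], [0, 0, 0.06, 0], [0, 0, 0.05, 0], [0, 0, 0.035, 0], [0, 0, 0.02, 0]])

```text
time_s: 18.02
tool_pos: [0.6291, -0.0281, 0.0799]
tool_rot: [-3.139, -0.001, 1.639]
force: [0.5, -0.3, -0.9]
gripper_width: 0.0397
finger_force: 30.0
```

Call:
arm_command(rows=[[0, 0, 0.006, 0], [0, 0, 0.004, 0], [0, 0, 0, 0]])

```text
time_s: 18.27
tool_pos: [0.6303, -0.0282, 0.0797]
tool_rot: [3.141, 0.0, 1.64]
force: [-1.2, -0.5, -1.2]
gripper_width: 0.0398
finger_force: 30.0
```

```bash
python3 - <<'E' 2>/dev/null
from m import *
b=cam('scene'); held(b,.053,.1); go(629.5,-28,94,76); print(state()['force'])
cv2.imwrite('pics/p4.png',cv2.resize(b['pixels'][190:300,310:460,::-1],None,fx=5,fy=5,interpolation=cv2.INTER_CUBIC))
E
```

```text
-85 12 [611. 616.] [56. 72.]
-73 130 [610. 621.] [56. 75.]
-61 112 [608. 616.] [56. 75.]
-49 52 [605. 609.] [56. 74.]
-37 10 [601. 608.] [54. 65.]
-25 15 [599. 607.] [54. 67.]
-13 44 [603. 607.] [55. 73.]
-1 48 [604. 606.] [54. 73.]
11 40 [602. 605.] [55. 73.]
23 8 [604. 604.] [57. 72.]
[-73.8568299  -73.04992637  21.71661883  23.80527901]
pose [630.4 -28.2  80. ] 94.0 j6 -0.24 shift units x,y,z [ 0.001  -0.003   0.0134] turn units -0.0 t 18.3167
[ 0.20287507  0.1498834  -0.07106972]
```

View pics/p4.png

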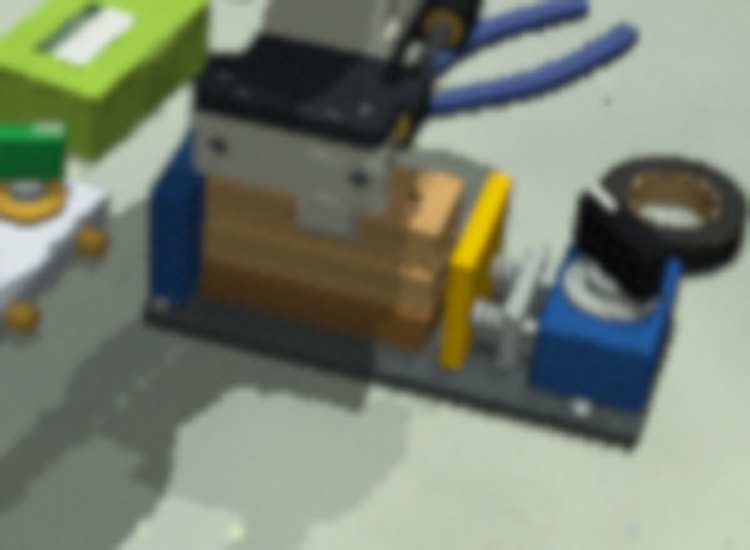

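The third cleat is aligned just above the stack. Seating and releasing it, then rising.

Call:
arm_command(rows=[[0, 0, 0.005, 0], [0, 0, 0.005, 0], [0, 0, 0.002, 0], [0, 0, 0, 0]])

```text
time_s: 18.65
tool_pos: [0.6302, -0.0282, 0.0766]
tool_rot: [3.14, 0.0, 1.64]
force: [-1.5, 0.3, 4.6]
gripper_width: 0.0399
finger_force: 30.0
```

Call:
arm_command(rows=[[0, 0, 0, 0], [0, 0, 0, 0], [0, 0, 0, 0], [0, 0, 0, 0]], fingers=0.33)

```text
time_s: 18.98
tool_pos: [0.6298, -0.0281, 0.0755]
tool_rot: [-3.141, 0.0, 1.641]
force: [0.3, -1.4, -0.3]
gripper_width: 0.06
finger_force: 0.0
```

Call:
arm_command(rows=[[0, 0, -0.05, 0], [0, 0, -0.12, 0], [0, 0, -0.13, 0], [0, 0, -0.1, 0], [0, 0, 0, 0]])

```text
time_s: 19.4
tool_pos: [0.633, -0.0285, 0.2032]
tool_rot: [3.129, 0.003, 1.641]
force: [-0.3, -0.8, -0.0]
gripper_width: 0.0613
finger_force: 0.0
```

```bash
python3 - <<'E' 2>/dev/null
from m import *
b=cam('scene'); held(b,.01,.1); measure(b); go(637,-141.4,232.5,150)
cv2.imwrite('pics/p5.png',cv2.resize(b['pixels'][190:290,310:470,::-1],None,fx=5,fy=5,interpolation=cv2.INTER_CUBIC))
E
```

```text
-85 37 [608. 615.] [16. 69.]
-73 242 [607. 612.] [16. 71.]
-61 199 [607. 610.] [16. 71.]
-49 191 [606. 609.] [16. 71.]
-37 197 [605. 608.] [16. 71.]
-25 183 [604. 607.] [16. 71.]
-13 188 [603. 607.] [16. 71.]
-1 190 [602. 606.] [15. 71.]
11 185 [602. 605.] [15. 71.]
23 30 [601. 616.] [18. 71.]
[-73.64599954 -73.05373325  22.7876842   25.21332343]
wood 1689 [669.2 -34.4] [135.9 116.6] -0.3 z [0.016 0.053 0.071]
fencetop 131 [624.2  38. ] [67.4 13.4] 4.1 z [0.066 0.069 0.07 ]
fencetop 11 [ 629.3 -161. ] [5.6 2.6] -20.9 z [0.069 0.072 0.079]
blue 113 [600.2  34.8] [24.5 12.8] 0.9 z [0.032 0.048 0.063]
blue 312 [ 639.3 -139.8] [66.9 48.1] 7.4 z [0.032 0.045 0.047]
blue 136 [496.1 121.5] [32.2  8.4] -14.8 z [0.039 0.051 0.059]
yellow 211 [633.4 -80.7] [66.  17.6] 4.9 z [0.035 0.062 0.069]
yellow 189 [438.8 124.4] [34.8 11.9] -80.0 z [0.036 0.049 0.059]
red 125 [558.2 119.3] [35.8  9. ] -19.0 z [0.039 0.051 0.058]
black 239 [ 638.3 -141.6] [45.  15.8] 54.8 z [0.061 0.076 0.084]
bed 682 [612.2 -59.2] [213.9  45.3] -83.8 z [0.007 0.01  0.013]
manif 326 [484.1 122.5] [137.4  49.5] -3.4 z [0.016 0.018 0.02 ]
pose [631.7 -28.4 199.7] 94.0 j6 -0.24 shift units x,y,z [-0.3771 -0.0088  0.1657] turn units 0.461 t 19.45
```

View pics/p5.png

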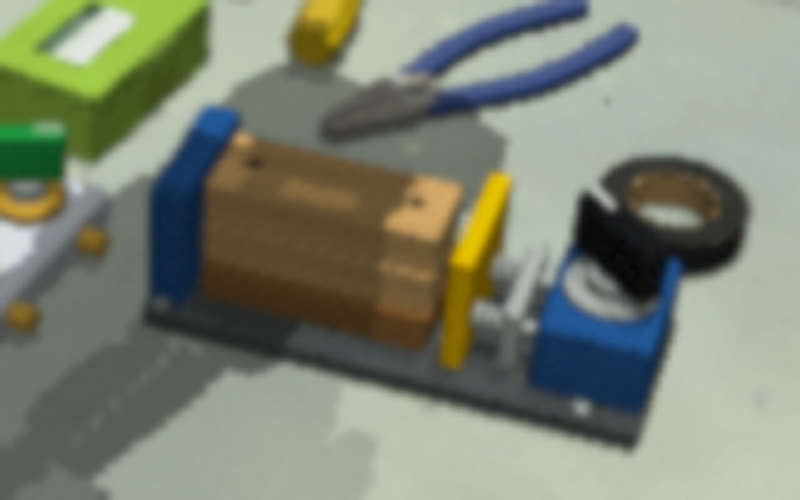

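Call:
arm_command(rows=[[-0.095, -0.002, 0, 0], [-0.094, -0.002, 0, -0.0745], [-0.094, 0, 0, -0.0745], [0, 0, 0, -0.0745], [0, 0, 0, -0.0745]])

```text
time_s: 19.87
tool_pos: [0.6372, -0.1143, 0.1935]
tool_rot: [-3.139, -0.002, 2.112]
force: [-0.8, -0.5, -0.2]
gripper_width: 0.0615
finger_force: 0.0
```

Call:
arm_command(rows=[[0, 0, 0, -0.0745], [0, 0, 0, -0.0745], [0, 0, 0, -0.0745], [0, 0, 0, -0.0745], [0, 0, 0, -0.0745]])

```text
time_s: 20.28
tool_pos: [0.6372, -0.1123, 0.1937]
tool_rot: [-3.141, -0.003, 2.699]
force: [-0.2, -0.6, -0.2]
gripper_width: 0.0613
finger_force: 0.0
```

Call:
arm_command(rows=[[0, 0, 0, -0.0745], [0, 0, 0, -0.0745], [0, 0, 0, -0.0745], [0, 0, 0, -0.0745], [0, 0, 0, -0.0745]])

```text
time_s: 20.7
tool_pos: [0.6372, -0.1123, 0.1937]
tool_rot: [3.14, -0.003, -2.999]
force: [-0.6, -0.2, 0.4]
gripper_width: 0.0615
finger_force: 0.0
```

Call:
arm_command(rows=[[0, 0, 0, -0.0745], [0, 0, 0, -0.0745], [0, 0, 0, -0.0745], [0, 0, 0, -0.0745], [0, 0, 0, -0.0745]])

```text
time_s: 21.12
tool_pos: [0.6372, -0.1123, 0.1937]
tool_rot: [3.139, -0.002, -2.413]
force: [0.1, -0.4, -0.3]
gripper_width: 0.0613
finger_force: 0.0
```

```bash
python3 - <<'E' 2>/dev/null
from m import *
b=cam('scene','k1.png');C=cloud(b);V=b['pixels'].max(2)
for z in(.066,.072,.078):
    m=(V<70)&(C[...,2]>z)&(C[...,2]<.092)&(abs(C[...,0]-.637)<.04)&(abs(C[...,1]+.141)<.04)
    P=C[m]; q=P[:,:2]-P[:,:2].mean(0); w=np.linalg.svd(q,full_matrices=False)[2][0]
    print(len(P),P.mean(0).round(4),rect(P),np.degrees(np.arctan2(w[1],w[0]))%180)
go(637,-141.4,235,73)
E
```

```text
203 [ 0.6336 -0.1424  0.0773] (array([ 638.3, -140.1]), array([48.5, 13.5]), 53.9) 58.8420662592614
153 [ 0.634  -0.1428  0.0799] (array([ 638.6, -139.8]), array([47.7, 13.5]), 53.9) 59.17855285821696
106 [ 0.6348 -0.1429  0.082 ] (array([ 638.1, -140.4]), array([46.2, 13.4]), 54.1) 59.4198151970017
pose [ 637.2 -112.3  193.8] -137.9 j6 -2.6 shift units x,y,z [ 0.0656 -0.0715  0.4025] turn units -0.143 t 21.1667
```

Call:
arm_command(rows=[[0.033, -0.036, 0, -0.069], [0.033, -0.036, 0, -0.069], [0, 0, 0.08, 0], [0, 0, 0.12, 0], [0, 0, 0.05, 0]], fingers=0.56)

```text
time_s: 21.58
tool_pos: [0.6364, -0.1413, 0.1154]
tool_rot: [3.135, -0.002, -2.206]
force: [-1.9, 0.7, 0.1]
gripper_width: 0.0406
finger_force: 0.0
```

```bash
python3 - <<'E' 2>/dev/null
from m import *
b=cam('scene');go(637.3,-141.2,234.5,73); print(state()['gripper_width'])
cv2.imwrite('pics/k2.png',cv2.resize(b['pixels'][170:290,340:500,::-1],None,fx=4.5,fy=4.5,interpolation=cv2.INTER_CUBIC))
E
```

```text
pose [ 635.3 -140.7  113. ] -126.4 j6 -2.84 shift units x,y,z [-0.0028 -0.0064  0.1334] turn units -0.01 t 21.6333
0.040709152518229756
```

View pics/k2.png

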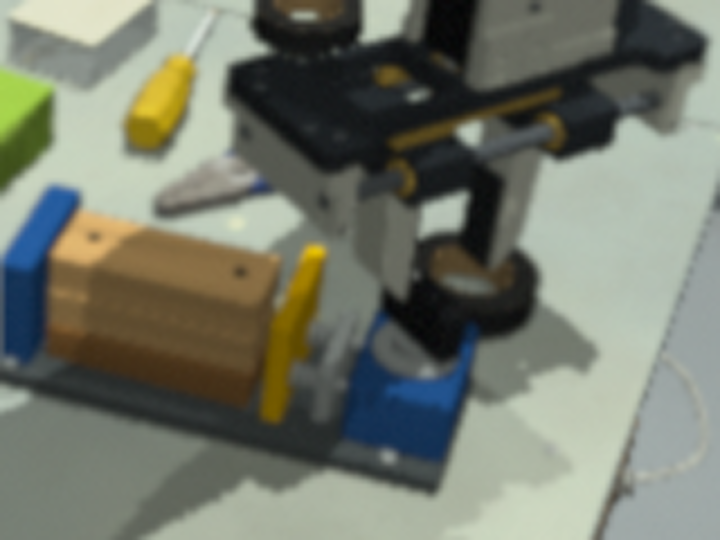

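The fingers straddle the black bar at crop (435,310). Descending and closing.

Call:
arm_command(rows=[[-0.002, -0.004, 0.05, 0], [0, 0, 0.05, 0], [0, 0, 0.025, 0], [0, 0, 0.008, 0], [0, 0, 0, 0]])

```text
time_s: 22.05
tool_pos: [0.6399, -0.1418, 0.0803]
tool_rot: [3.14, -0.0, -2.203]
force: [-0.2, -0.5, -0.4]
gripper_width: 0.0404
finger_force: 0.0
```

Call:
arm_command(rows=[[0, 0, 0, 0], [0, 0, 0, 0], [0, 0, 0, 0], [0, 0, 0, 0], [0, 0, 0, 0]], fingers=1)

```text
time_s: 22.47
tool_pos: [0.6405, -0.142, 0.0814]
tool_rot: [-3.141, 0.0, -2.203]
force: [-0.3, -0.2, 1.4]
gripper_width: 0.0139
finger_force: 29.9
```

```bash
python3 - <<'E' 2>/dev/null
from m import *
go(637.3,-141.2,234.5,73); s=state(); print(s['force'],s['moment'],s['gripper_width'],s['finger_force'],s['joint_efforts'][5])
E
```

```text
pose [ 640.5 -142.    81.4] -126.2 j6 -2.84 shift units x,y,z [0.0041 0.0101 0.0282] turn units -0.008 t 22.4667
[-0.27670074 -0.23536587  1.42941287] [ 0.20082074 -0.03326722 -0.00023776] 0.013873415643539475 29.91540938615799 -0.02269704476930201
```

Call:
arm_command(rows=[[0, 0, 0, 0.05], [0, 0, 0, 0.05], [0, 0, 0, 0.05]])

```text
time_s: 22.72
tool_pos: [0.6398, -0.1414, 0.0814]
tool_rot: [3.141, -0.0, -2.442]
force: [-3.2, 2.2, 4.5]
gripper_width: 0.014
finger_force: 29.9
```

```bash
cat >> m.py <<'E'
def st():
    s=state(); print('F',s['force'].round(1),'M',s['moment'].round(3),'w',s['gripper_width'].round(4),'j6',s['joint_positions'][5].round(3),'eff',s['joint_efforts'][5].round(3),'pos',s['tool_pos'].round(4),np.degrees(s['tool_rot'][2]).round(1))
E
python3 -c "
from m import *
st()"
```

```text
Traceback (most recent call last):
  File "m.py", line 68, in st
    s=state(); print('F',s['force'].round(1),'M',s['moment'].round(3),'w',s['gripper_width'].round(4),'j6',s['joint_positions'][5].round(3),'eff',s['joint_efforts'][5].round(3),'pos',s['tool_pos'].round(4),np.degrees(s['tool_rot'][2]).round(1))
                                                                          ^^^^^^^^^^^^^^^^^^^^^^^^
AttributeError: 'float' object has no attribute 'round'
```

```bash
sed -i "s/s\['gripper_width'\].round(4)/s['gripper_width']/" m.py
python3 -c "
from m import *
st(); measure(cam('scene'))" | grep -E "F|yellow"
```

```text
F [-3.2  2.2  4.5] M [0.618 0.396 0.12 ] w 0.013959670278283019 j6 -2.605 eff -1.161 pos [ 0.6398 -0.1414  0.0814] -139.9
yellow 205 [634.6 -80.1] [68.  16.3] 4.5 z [0.035 0.06  0.069]
yellow 181 [438.3 124. ] [33.3  9.4] -77.8 z [0.036 0.05  0.058]
```

Call:
arm_command(rows=[[0, 0, 0, 0.06], [0, 0, 0, 0.06], [0, 0, 0, 0.06], [0, 0, 0, 0.06], [0, 0, 0, 0.06]])

```text
time_s: 23.18
tool_pos: [0.6391, -0.1399, 0.0814]
tool_rot: [3.138, -0.002, -2.911]
force: [-6.6, 7.9, 7.8]
gripper_width: 0.0138
finger_force: 30.0
```

```bash
python3 -c "
from m import *
st(); measure(cam('scene'))" | grep -E "F|yellow"
```

```text
F [-6.6  7.9  7.8] M [1.624 0.876 0.138] w 0.013759153181890993 j6 -2.135 eff -1.375 pos [ 0.6391 -0.1399  0.0814] -166.8
yellow 228 [634.  -78.9] [67.9 14.4] 4.9 z [0.034 0.062 0.069]
yellow 182 [438.2 123.2] [33.9 10. ] -79.4 z [0.036 0.049 0.059]
```

Call:
arm_command(rows=[[0.0045, 0.0095, 0, 0], [0, 0, 0, 0.06], [0, 0, 0, 0.06], [0, 0, 0, 0]])

```text
time_s: 23.57
tool_pos: [0.6388, -0.139, 0.0814]
tool_rot: [3.141, 0.002, -3.099]
force: [1.1, 3.5, 3.8]
gripper_width: 0.0137
finger_force: 29.9
```

```bash
python3 -c "
from m import *
st()"
```

```text
F [1.1 3.5 3.8] M [ 0.616 -0.263 -0.06 ] w 0.013699376537674607 j6 -1.945 eff 1.231 pos [ 0.6388 -0.139   0.0814] -177.6
```

Call:
arm_command(rows=[[0, 0.003, 0, 0.05], [0, 0, 0, 0.05], [0, 0, 0, 0.05], [0, 0, 0, 0.05]])

```text
time_s: 23.9
tool_pos: [0.639, -0.1379, 0.0814]
tool_rot: [3.14, 0.002, 2.872]
force: [2.4, 5.1, 2.9]
gripper_width: 0.0133
finger_force: 29.9
```

```bash
python3 -c "
from m import *
st(); b=cam('scene'); measure(b); held(b,.01,.1)" | grep -E "F|yellow|\[-"
```

```text
F [2.4 5.1 2.9] M [ 0.943 -0.436  0.08 ] w 0.013289296446210309 j6 -1.632 eff -1.145 pos [ 0.639  -0.1379  0.0814] 164.6
yellow 226 [634.  -77.8] [67.7 11.5] 4.3 z [0.034 0.063 0.069]
yellow 181 [438.6 123.9] [33.9 12. ] -77.1 z [0.036 0.05  0.059]
[-78.49610531 -76.96578834  22.8039651   25.15346612]
```

Call:
arm_command(rows=[[0, 0, 0, 0.05], [0, 0, 0, 0.05], [0, 0, 0, 0.05], [0, 0, 0, 0.05]])

```text
time_s: 24.28
tool_pos: [0.6395, -0.1368, 0.0814]
tool_rot: [3.138, 0.001, 2.559]
force: [3.9, 8.5, 2.2]
gripper_width: 0.0138
finger_force: 30.0
```

```bash
python3 -c "
from m import *
st(); b=cam('scene'); measure(b); held(b,.01,.1)" | grep -E "F|yellow|\[-"
```

```text
F [3.9 8.5 2.2] M [ 1.499 -0.796  0.124] w 0.013818986022865043 j6 -1.319 eff -1.118 pos [ 0.6395 -0.1368  0.0814] 146.6
yellow 226 [632.5 -76.3] [66.6 11.7] 4.1 z [0.035 0.062 0.069]
yellow 182 [436.4 124.2] [34.1 10.7] -88.7 z [0.037 0.049 0.059]
[-78.30807072 -76.99318314  24.08829176  26.29112678]
```

Call:
arm_command(rows=[[0.0015, 0.01, 0, 0], [0, 0.001, 0, 0.05], [0, 0.001, 0, 0.05], [0, 0.001, 0, 0.05]])

```text
time_s: 24.67
tool_pos: [0.6401, -0.136, 0.0814]
tool_rot: [-3.141, 0.002, 2.322]
force: [-1.0, -0.3, 4.5]
gripper_width: 0.0139
finger_force: 29.9
```

```bash
python3 -c "
from m import *
st()"
```

```text
F [-1.  -0.3  4.5] M [-0.118  0.066  0.087] w 0.01387382451795727 j6 -1.077 eff -1.181 pos [ 0.6401 -0.136   0.0814] 133.1
```

Call:
arm_command(rows=[[0, 0.001, 0, 0.05], [0, 0.001, 0, 0.05], [0, 0.001, 0, 0.05]])

```text
time_s: 24.92
tool_pos: [0.6409, -0.1354, 0.0814]
tool_rot: [-3.141, 0.002, 2.087]
force: [-1.2, -0.2, 4.1]
gripper_width: 0.0138
finger_force: 29.9
```

```bash
python3 -c "
from m import *
st(); b=cam('scene'); measure(b); held(b,.01,.1);" | grep -E "F|yellow|\[-"
```

```text
F [-1.2 -0.2  4.1] M [-0.095  0.094  0.106] w 0.013845403044860073 j6 -0.84 eff -1.162 pos [ 0.6409 -0.1354  0.0814] 119.6
yellow 231 [632.  -73.9] [66.8 11.5] 4.4 z [0.035 0.062 0.07 ]
yellow 184 [437.6 123. ] [33.8 11. ] -83.6 z [0.036 0.049 0.058]
[-78.68378938 -77.75786343  25.38173137  27.75814684]
```

Call:
arm_command(rows=[[0, 0.001, 0, 0.04], [0, 0.001, 0, 0.04]])

```text
time_s: 25.13
tool_pos: [0.6413, -0.1352, 0.0814]
tool_rot: [-3.141, 0.002, 1.963]
force: [-1.1, -1.6, 5.5]
gripper_width: 0.0137
finger_force: 30.0
```

```bash
python3 -c "
from m import *
st()"
```

```text
F [-1.1 -1.6  5.5] M [-0.282  0.19   0.142] w 0.013679658821530568 j6 -0.715 eff -0.937 pos [ 0.6413 -0.1352  0.0814] 112.5
```

Call:
arm_command(rows=[[0, 0.001, 0, 0.04], [0, 0.001, 0, 0.04]])

```text
time_s: 25.3
tool_pos: [0.6418, -0.1351, 0.0814]
tool_rot: [-3.141, 0.002, 1.837]
force: [-2.5, -1.9, 5.3]
gripper_width: 0.0135
finger_force: 30.0
```

```bash
python3 -c "
from m import *
st(); b=cam('scene'); measure(b); held(b,.01,.1);" | grep -E "F|yellow|\[-"
```

```text
F [-2.5 -1.9  5.3] M [-0.277  0.264  0.169] w 0.013481731559241735 j6 -0.589 eff -0.848 pos [ 0.6418 -0.1351  0.0814] 105.3
yellow 233 [633.6 -73.5] [69.7 11.5] 4.6 z [0.034 0.063 0.069]
yellow 183 [436.4 123.5] [33.4 12.9] 88.9 z [0.037 0.05  0.058]
[-78.51616843 -77.62936487  25.59803204  27.74621125]
```

Call:
arm_command(rows=[[0, 0.001, 0, 0.04], [0, 0.001, 0, 0.04]])

```text
time_s: 25.52
tool_pos: [0.6423, -0.135, 0.0814]
tool_rot: [-3.141, 0.002, 1.712]
force: [-2.6, -2.0, 4.7]
gripper_width: 0.0138
finger_force: 30.0
```

```bash
python3 -c "
from m import *
st(); b=cam('scene'); measure(b); held(b,.01,.1);" | grep -E "F|yellow|\[-"
```

```text
F [-2.6 -2.   4.7] M [-0.325  0.373  0.185] w 0.013809352493417337 j6 -0.463 eff -0.952 pos [ 0.6423 -0.135   0.0814] 98.1
yellow 227 [633.5 -73. ] [68.  12.5] 4.4 z [0.035 0.063 0.069]
yellow 183 [439.2 123.6] [33.8 11.7] -77.8 z [0.036 0.05  0.059]
[-78.6784507  -77.93892789  25.51822178  27.46989129]
```

Torque rose from about 0.09 to 0.17–0.185 N m and the pad stopped advancing, with contact at a tool yaw of about 114.5°. A quarter turn more ends at a yaw of about 24.5°.

Call:
arm_command(rows=[[0, 0.0005, 0, 0.06], [0, 0.001, 0, 0.06], [0, 0.001, 0, 0.06], [0, 0.001, 0, 0.06]])

```text
time_s: 25.9
tool_pos: [0.6437, -0.135, 0.0814]
tool_rot: [3.14, 0.002, 1.333]
force: [-0.6, -2.8, 4.1]
gripper_width: 0.014
finger_force: 30.0
```

```bash
python3 -c "
from m import *
st()"
```

```text
F [-0.6 -2.8  4.1] M [-0.347  0.039  0.184] w 0.014024617791818164 j6 -0.084 eff -1.327 pos [ 0.6437 -0.135   0.0814] 76.4
```

Call:
arm_command(rows=[[0, 0.001, 0, 0.06], [0, 0.001, 0, 0.06], [0, 0.001, 0, 0.06], [0, 0.001, 0, 0.06]])

```text
time_s: 26.23
tool_pos: [0.645, -0.1357, 0.0814]
tool_rot: [3.139, 0.001, 0.956]
force: [0.1, -3.1, 4.3]
gripper_width: 0.0135
finger_force: 30.0
```

```bash
python3 -c "
from m import *
st()"
```

```text
F [ 0.1 -3.1  4.3] M [-0.438 -0.033  0.144] w 0.013469257523933865 j6 0.293 eff -1.31 pos [ 0.645  -0.1357  0.0814] 54.8
```

Call:
arm_command(rows=[[0, 0.001, 0, 0.06], [0, 0.001, 0, 0.06], [0, 0.001, 0, 0.06], [0, 0.001, 0, 0.06]])

```text
time_s: 26.57
tool_pos: [0.646, -0.1367, 0.0814]
tool_rot: [3.138, -0.0, 0.579]
force: [1.4, -4.0, 3.2]
gripper_width: 0.0139
finger_force: 30.0
```

```bash
python3 -c "
from m import *
st(); b=cam('scene'); measure(b); held(b,.01,.1);" | grep -E "F|yellow|\[-"
```

```text
F [ 1.4 -4.   3.2] M [-0.57  -0.032  0.156] w 0.013917839658902004 j6 0.669 eff -1.296 pos [ 0.646  -0.1367  0.0814] 33.2
yellow 226 [632.8 -73.7] [65.2 11.6] 3.8 z [0.034 0.062 0.069]
yellow 182 [438.7 123.9] [33.5 11.1] -81.5 z [0.037 0.049 0.059]
[-78.74155664 -77.94122994  25.54408946  27.50284246]
```

Call:
arm_command(rows=[[0, 0.001, 0, 0.047], [0, 0.001, 0, 0.047], [0, 0, 0, 0], [0, 0, 0, 0]])

```text
time_s: 26.95
tool_pos: [0.6463, -0.1372, 0.0814]
tool_rot: [3.139, -0.001, 0.437]
force: [0.4, -6.1, 4.6]
gripper_width: 0.0143
finger_force: 29.9
```

```bash
python3 -c "
from m import *
st()"
```

```text
F [ 0.4 -6.1  4.6] M [-0.908 -0.069 -0.012] w 0.014293727274316369 j6 0.811 eff 0.169 pos [ 0.6463 -0.1372  0.0814] 25.0
```

Call:
arm_command(rows=[[0, 0, 0, 0], [0, 0, 0, 0], [0, 0, 0, 0], [0, 0, 0, 0]], fingers=0.6)

```text
time_s: 27.28
tool_pos: [0.6453, -0.1352, 0.0802]
tool_rot: [-3.14, 0.001, 0.432]
force: [0.1, -0.7, 0.7]
gripper_width: 0.0344
finger_force: 0.0
```

Call:
arm_command(rows=[[0, 0, -0.04, 0], [0, 0, -0.08, 0], [0, 0, -0.12, 0], [0, 0, -0.12, 0], [0, 0, -0.05, 0]])

```text
time_s: 27.7
tool_pos: [0.6474, -0.136, 0.2103]
tool_rot: [3.136, -0.006, 0.431]
force: [0.8, -0.1, 0.4]
gripper_width: 0.0367
finger_force: 0.0
```

Call:
arm_command(rows=[[-0.11, -0.07, 0, 0], [-0.11, -0.07, 0, 0], [-0.08, -0.08, 0, 0]])

```text
time_s: 27.95
tool_pos: [0.5344, -0.1135, 0.2045]
tool_rot: [3.141, 0.0, 0.431]
force: [-0.3, 0.2, 0.0]
gripper_width: 0.037
finger_force: 0.0
```

```bash
python3 - <<'E' 2>/dev/null
from m import *
st(); b=cam('scene'); measure(b); held(b,.01,.1)
go(557.5,119.5,165,150)
cv2.imwrite('pics/d1.png',cv2.resize(b['pixels'][180:290,250:470,::-1],None,fx=3.6,fy=3.6,interpolation=cv2.INTER_CUBIC))
E
```

```text
F [-0.3  0.2  0. ] M [-0.008 -0.024  0.012] w 0.037036684963085105 j6 0.791 eff -0.182 pos [ 0.5344 -0.1135  0.2045] 24.7
wood 1710 [675.7 -29.4] [153.7 113.5] 1.7 z [0.018 0.055 0.071]
fencetop 122 [623.9  38.4] [68.2 13.9] 5.7 z [0.067 0.069 0.07 ]
blue 95 [592.2  33.9] [13.1  8.4] -69.0 z [0.032 0.048 0.064]
blue 324 [ 638.5 -140.1] [66.4 47.7] 6.2 z [0.032 0.045 0.047]
blue 137 [496.6 121.9] [33.5  9.7] -18.7 z [0.039 0.05  0.058]
yellow 221 [632.5 -73.5] [64.9 11.9] 4.4 z [0.034 0.062 0.069]
yellow 182 [437.1 123.7] [35.5  9.6] -85.1 z [0.037 0.05  0.059]
red 126 [556.8 118.9] [33.1  9.5] -20.8 z [0.039 0.051 0.058]
black 180 [ 638.9 -140. ] [50.1 13.6] 24.6 z [0.061 0.079 0.084]
bed 793 [631.6 -59.7] [212.1  82.2] -84.5 z [0.007 0.01  0.013]
manif 808 [529.2 121.7] [230.   55.4] -2.7 z [0.016 0.018 0.02 ]
-85 122 [601. 622.] [17. 69.]
-73 192 [603. 611.] [15. 71.]
-61 197 [606. 610.] [14. 71.]
-49 197 [605. 609.] [15. 72.]
-37 194 [604. 608.] [16. 71.]
-25 189 [603. 607.] [15. 71.]
-13 191 [602. 606.] [14. 71.]
-1 192 [601. 604.] [15. 71.]
11 184 [599. 603.] [16. 71.]
23 76 [600. 603.] [15. 71.]
[-78.64731481 -77.60207679  25.6195164   27.93212084]
pose [ 527.3 -109.8  203. ] 24.7 j6 0.79 shift units x,y,z [ 0.4112 -0.6523  0.1768] turn units 0.441 t 28.0
```

View pics/d1.png

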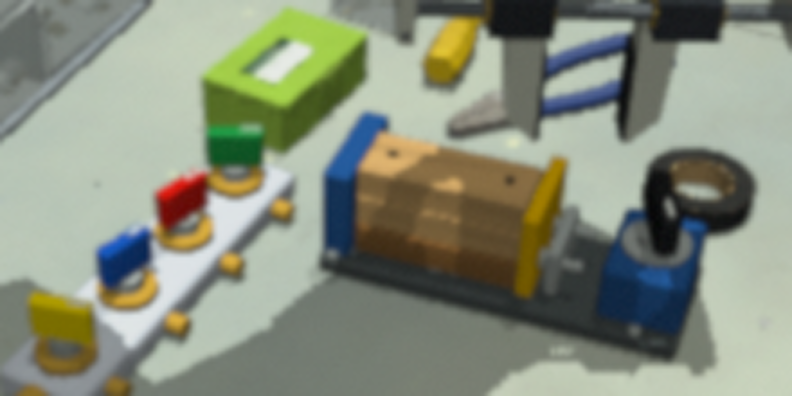

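The stack is tight between fence (345,190) and pad (545,230), the jaw has closed up behind the pad, and the knob bar has turned to about 25°. Moving on to the red valve.

Call:
arm_command(rows=[[0.069, -0.109, 0, 0], [0.069, -0.109, 0, 0], [0.069, -0.109, 0, 0], [0.069, -0.109, 0, 0], [0.069, -0.109, 0, 0]])

```text
time_s: 28.42
tool_pos: [0.5625, 0.0804, 0.2049]
tool_rot: [3.141, -0.001, 0.431]
force: [1.0, -0.2, 0.7]
gripper_width: 0.0366
finger_force: 0.0
```

Call:
arm_command(rows=[[0.068, -0.107, 0, 0], [0, 0, 0, -0.074], [0, 0, 0, -0.074], [0, 0, 0, -0.074], [0, 0, 0, -0.074]])

```text
time_s: 28.83
tool_pos: [0.5676, 0.1169, 0.2046]
tool_rot: [3.141, -0.0, 0.903]
force: [0.3, 0.2, -0.1]
gripper_width: 0.0365
finger_force: 0.0
```

Call:
arm_command(rows=[[0, 0, 0, -0.074], [0, 0, 0, -0.074], [0, 0, 0, -0.074], [0, 0, 0, -0.074], [0, 0, 0, -0.074]])

```text
time_s: 29.25
tool_pos: [0.5676, 0.1164, 0.2046]
tool_rot: [3.141, -0.0, 1.483]
force: [-0.1, -0.5, -0.9]
gripper_width: 0.0368
finger_force: 0.0
```

Call:
arm_command(rows=[[0, 0, 0, -0.074], [0, 0, 0, -0.074], [0, 0, 0, -0.074], [0, 0, 0, -0.074], [0, 0, 0, -0.074]])

```text
time_s: 29.67
tool_pos: [0.5676, 0.1164, 0.2046]
tool_rot: [3.141, 0.0, 2.064]
force: [-0.5, 0.8, -0.3]
gripper_width: 0.0369
finger_force: 0.0
```

Call:
arm_command(rows=[[0, 0, 0, -0.074], [0, 0, 0, -0.074], [0, 0, 0, -0.074], [0, 0, 0, -0.074], [0, 0, 0, -0.074]])

```text
time_s: 30.08
tool_pos: [0.5676, 0.1164, 0.2046]
tool_rot: [3.141, 0.0, 2.646]
force: [0.1, -0.4, 0.1]
gripper_width: 0.0368
finger_force: 0.0
```

```bash
python3 - <<'E' 2>/dev/null
from m import *
b=cam('scene');C=cloud(b);hsv=cv2.cvtColor(b['pixels'],cv2.COLOR_RGB2HSV).astype(int)
m=((hsv[...,0]<6)|(hsv[...,0]>172))&(hsv[...,1]>140)&(C[...,2]>.03)&(C[...,2]<.07)&(abs(C[...,0]-.557)<.04)&(abs(C[...,1]-.12)<.04)
cs=max(cv2.findContours(m.astype(np.uint8),0,cv2.CHAIN_APPROX_NONE)[0],key=len)[:,0]
for z in (.054,.056,.058):
    P=C[m&(C[...,2]>z)]; print(len(P),rect(P),P.mean(0))
measure(b); held(b,.01,.1); go(558.2,119.8,163.5,52)
E
```

```text
45 (array([558. , 118.5]), array([35.4,  6.8]), -19.1) [0.55565822 0.11887557 0.05706302]
35 (array([555.5, 119.3]), array([30.1,  6.8]), -19.1) [0.55385023 0.11982773 0.05775029]
10 (array([554.9, 120.4]), array([26.3,  6.3]), -29.6) [0.55193295 0.12155673 0.05917191]
wood 1623 [621.8 -29.6] [112.7  49.4] -86.1 z [0.018 0.054 0.071]
fencetop 123 [623.4  38.7] [66.6 14.8] 6.4 z [0.067 0.069 0.071]
blue 96 [591.7  34.3] [14.8  8. ] -63.1 z [0.032 0.047 0.062]
blue 328 [ 639.8 -140.6] [66.3 47.4] 4.3 z [0.032 0.045 0.047]
blue 145 [497.7 121.3] [35.  10.4] -11.7 z [0.039 0.05  0.059]
yellow 214 [633.2 -73.8] [66.2 11.2] 4.1 z [0.034 0.064 0.069]
yellow 192 [437.6 123.8] [34.7 12.5] -84.7 z [0.037 0.05  0.059]
red 133 [557.4 118.8] [36.8  8.1] -18.2 z [0.037 0.05  0.059]
black 165 [ 639.1 -139.9] [49.4 14.5] 25.8 z [0.062 0.079 0.084]
bed 781 [630.  -58.5] [212.4  78.3] -85.1 z [0.007 0.01  0.012]
-85 81 [601. 603.] [14. 63.]
-73 160 [603. 610.] [15. 72.]
-61 206 [606. 610.] [16. 71.]
-49 193 [605. 609.] [16. 71.]
-37 187 [604. 608.] [16. 72.]
-25 196 [603. 607.] [15. 71.]
-13 192 [602. 606.] [16. 71.]
-1 181 [601. 604.] [15. 71.]
11 182 [600. 603.] [16. 71.]
23 78 [600. 603.] [18. 71.]
[-78.65728052 -77.16439162  25.72619676  27.70530334]
pose [567.6 116.4 204.6] 152.0 j6 -1.01 shift units x,y,z [ 0.0331 -0.0048  0.5088] turn units -0.128 t 30.1333
```

Call:
arm_command(rows=[[0.029, 0, 0.05, -0.055], [0, 0, 0.1, -0.055], [0, 0, 0.12, 0], [0, 0, 0.08, 0], [0, 0, 0.02, 0]])

```text
time_s: 30.55
tool_pos: [0.5575, 0.1204, 0.0893]
tool_rot: [-3.139, -0.006, 2.81]
force: [-0.4, -0.3, 0.0]
gripper_width: 0.0364
finger_force: 0.0
```

```bash
python3 - <<'E' 2>/dev/null
from m import *
b=cam('scene');go(560,120.5,162,52)
cv2.imwrite('pics/v1.png',cv2.resize(b['pixels'][170:290,240:380,::-1],None,fx=4.5,fy=4.5,interpolation=cv2.INTER_CUBIC))
E
```

```text
pose [558.2 120.4  90.2] 161.0 j6 -1.16 shift units x,y,z [-0.0054  0.0024  0.1274] turn units -0.011 t 30.6
```

View pics/v1.png

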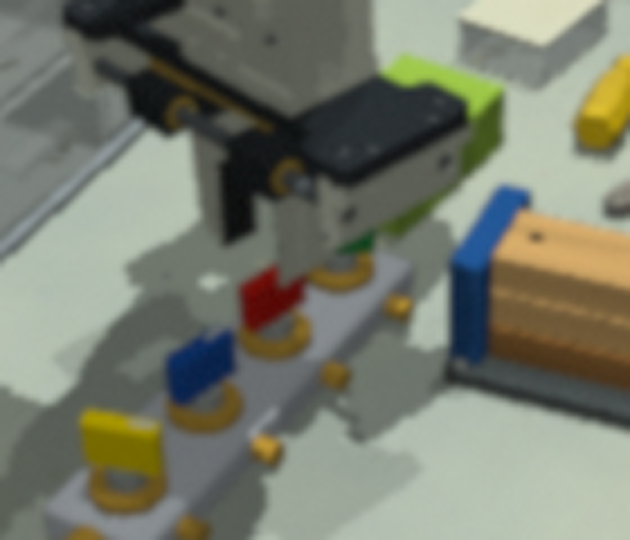

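The fingers straddle the red bar at crop (270,290) and the neighbouring handles are clear. Descending and gripping.

Call:
arm_command(rows=[[-0.004, 0.002, 0.04, -0.01], [0, 0, 0.04, 0], [0, 0, 0.03, 0], [0, 0, 0.013, 0], [0, 0, 0, 0]])

```text
time_s: 31.02
tool_pos: [0.5613, 0.1205, 0.0558]
tool_rot: [-3.141, -0.0, 2.827]
force: [-0.3, 0.2, -0.2]
gripper_width: 0.0366
finger_force: 0.0
```

Call:
arm_command(rows=[[0, 0, 0, 0], [0, 0, 0, 0], [0, 0, 0, 0], [0, 0, 0, 0]], fingers=1)

```text
time_s: 31.35
tool_pos: [0.5615, 0.1206, 0.0565]
tool_rot: [3.141, 0.001, 2.827]
force: [0.4, 0.5, -0.3]
gripper_width: 0.0148
finger_force: 0.0
```

```bash
python3 -c "
from m import *
st()"
```

```text
F [ 0.4  0.5 -0.3] M [ 0.053 -0.154 -0.015] w 0.014801464183215597 j6 -1.178 eff 0.0 pos [0.5615 0.1206 0.0565] 162.0
```

Call:
arm_command(rows=[[0, 0, 0, 0.06], [0, 0, 0, 0.06], [0, 0, 0, 0.06], [0, 0, 0, 0.06], [0, 0, 0, 0.06]])

```text
time_s: 31.77
tool_pos: [0.562, 0.1217, 0.0565]
tool_rot: [3.139, 0.001, 2.351]
force: [2.5, 4.7, -0.9]
gripper_width: 0.0107
finger_force: 30.0
```

```bash
python3 -c "
from m import *
st()"
```

```text
F [ 2.5  4.7 -0.9] M [ 0.859 -0.45   0.023] w 0.010675292148784791 j6 -0.702 eff -1.457 pos [0.562  0.1217 0.0565] 134.7
```

Call:
arm_command(rows=[[0.0015, 0.005, 0, 0.06], [0, 0, 0, 0.06], [0, 0, 0, 0.06], [0, 0, 0, 0.06]])

```text
time_s: 32.1
tool_pos: [0.5621, 0.1218, 0.0565]
tool_rot: [3.141, 0.001, 1.975]
force: [-0.9, -1.1, 1.9]
gripper_width: 0.0109
finger_force: 30.0
```

```bash
python3 -c "
from m import *
st()"
```

```text
F [-0.9 -1.1  1.9] M [-0.087 -0.019  0.064] w 0.010908361603725278 j6 -0.323 eff -1.457 pos [0.5621 0.1218 0.0565] 113.1
```

Call:
arm_command(rows=[[0, 0, 0, 0.05], [0, 0, 0, 0.05], [0, 0, 0, 0.04]])

```text
time_s: 32.35
tool_pos: [0.5621, 0.1218, 0.0565]
tool_rot: [3.141, 0.0, 1.755]
force: [-0.5, -0.4, 1.2]
gripper_width: 0.0105
finger_force: 30.0
```

```bash
python3 -c "
from m import *
st()"
```

```text
F [-0.5 -0.4  1.2] M [-0.176  0.065  0.042] w 0.010514904143690046 j6 -0.104 eff -0.747 pos [0.5621 0.1218 0.0565] 100.6
```

Nearing the stop. I'll go on in small steps until the torque jumps.

Call:
arm_command(rows=[[0, 0, 0, 0.03], [0, 0, 0, 0.02]])

```text
time_s: 32.52
tool_pos: [0.5621, 0.1218, 0.0565]
tool_rot: [3.141, 0.0, 1.679]
force: [-0.3, -0.4, 1.7]
gripper_width: 0.0106
finger_force: 30.1
```

```bash
python3 -c "
from m import *
st()"
```

```text
F [-0.3 -0.4  1.7] M [-0.086  0.018  0.336] w 0.010635221586393446 j6 -0.027 eff 0.051 pos [0.5621 0.1218 0.0565] 96.2
```

Call:
arm_command(rows=[[0, 0, 0, 0.02], [0, 0, 0, 0.01]])

```text
time_s: 32.68
tool_pos: [0.5621, 0.1218, 0.0564]
tool_rot: [3.141, 0.001, 1.633]
force: [-0.8, -1.0, 3.4]
gripper_width: 0.0109
finger_force: 31.1
```

```bash
python3 -c "
from m import *
st()"
```

```text
F [-0.8 -1.   3.4] M [-0.16   0.065  0.699] w 0.01088518558795662 j6 0.018 eff 0.666 pos [0.5621 0.1218 0.0564] 93.6
```

The torque jumped to 0.7 N m, so the valve is at its stop. Releasing and lifting away.

Call:
arm_command(rows=[[0, 0, 0, 0], [0, 0, 0, 0], [0, 0, 0, 0], [0, 0, 0, 0]], fingers=0.72)

```text
time_s: 33.02
tool_pos: [0.5619, 0.1219, 0.0558]
tool_rot: [-3.142, -0.0, 1.634]
force: [0.4, -0.2, 0.5]
gripper_width: 0.0255
finger_force: 0.0
```

Call:
arm_command(rows=[[0, 0, -0.03, 0], [0, 0, -0.08, 0], [0, 0, -0.12, 0], [0, 0, -0.12, 0], [0, 0, -0.1, 0]])

```text
time_s: 33.43
tool_pos: [0.5622, 0.122, 0.194]
tool_rot: [3.14, -0.0, 1.634]
force: [0.7, 0.2, -0.3]
gripper_width: 0.026
finger_force: 0.0
```

```bash
python3 - <<'E' 2>/dev/null
from m import *
st(); b=cam('scene'); measure(b)
cv2.imwrite('pics/end.png',cv2.resize(b['pixels'][160:300,180:470,::-1],None,fx=2.7,fy=2.7,interpolation=cv2.INTER_CUBIC))
E
```

```text
F [ 0.7  0.2 -0.3] M [ 0.001 -0.094 -0.026] w 0.02596366348696277 j6 0.018 eff -0.005 pos [0.5622 0.122  0.194 ] 93.6
wood 1628 [622.7 -29.7] [112.4  48.9] -87.4 z [0.018 0.054 0.071]
fencetop 119 [624.2  38.3] [66.7 14. ] 5.5 z [0.067 0.069 0.071]
blue 93 [592.2  33.7] [13.   9.1] -64.7 z [0.032 0.048 0.064]
blue 331 [ 639.9 -139.7] [67.8 47.8] 6.9 z [0.032 0.044 0.047]
blue 143 [496.9 122.2] [35.9  9.6] -12.3 z [0.038 0.05  0.058]
yellow 213 [633.3 -73.7] [66.1 11.2] 4.8 z [0.035 0.065 0.069]
yellow 194 [437.9 124.2] [35.3 11.6] -82.5 z [0.037 0.05  0.058]
red 149 [557.4 118.7] [32.9 11.6] -81.0 z [0.038 0.05  0.059]
black 166 [ 639.1 -139.6] [49.6 13.2] 25.7 z [0.062 0.079 0.084]
bed 781 [631.2 -59. ] [211.2  79.7] -85.1 z [0.007 0.01  0.012]
```

View pics/end.png

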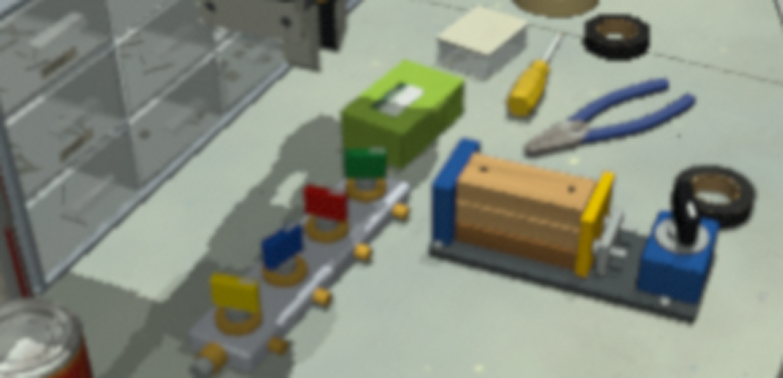

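The picture shows the red bar at (325,203) turned across the manifold, the other valves unmoved, the stack clamped at (525,210), and the tin and tape in place.

```bash
python3 -c "
from station import finish_job
print(finish_job())"
```

```text
the job is handed in; nothing more can be done
None
```

The job is handed in: all three cleats are stacked and clamped against the fence, the knob is a quarter turn past where it stiffened (that point judged from torque and pad position to within a few degrees), and the red valve was then turned clockwise to its stop.

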